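# Load leaning brass fittings into a divided crate and push it home in its bay

### The job

Take the two brass fittings out of their leaning blue cradles and stand each one upright in its own empty cell of the black divided crate: the stout one in the wide empty cell in the middle, the slim one in the narrow end cell. Then, without ramming it, push the loaded crate between the guide rails of the bay until it is home against the stop and has pressed in the sprung plate there. Leave the other things on the table where they are.

Things in the scene. Friction and masses are not known exactly. Their poses are not given: they have to be found in the camera images.
- stout: stout brass fitting, to be loaded, 140 g: round body 50 mm across and 62 mm high, above it a round neck 34 mm across up to 100 mm; origin at the centre of its foot, z along its axis to the top. Starts leaning 35 degrees in cradle_stout
- slim: slim brass fitting, to be loaded, 100 g: round body 38 mm across and 70 mm high, above it a round neck 26 mm across up to 112 mm; origin at the centre of its foot, z along its axis to the top. Starts leaning 35 degrees in cradle_slim
- loaded: a second stout fitting, same shape as stout, already standing upright in the end cell of the crate; stays there
- cradle_stout: blue cradle fixed to the table, holding the stout fitting leaning 35 degrees from vertical; origin on the table 36 mm under the fitting's foot centre; the fitting's top leans to the cradle's -x. It backs (-x side) and cheeks (y sides, 40 mm high) only the thick lower part; the neck stands out free, and the +x side is open: the fitting lifts straight up
- cradle_slim: blue cradle fixed to the table, holding the slim fitting leaning 35 degrees from vertical; origin on the table 36 mm under the fitting's foot centre; the fitting's top leans to the cradle's -x. It backs (-x side) and cheeks (y sides, 40 mm high) only the thick lower part; the neck stands out free, and the +x side is open: the fitting lifts straight up
- crate: loose black plastic crate, open on top, 280 g empty: 68 mm (x) by 178 mm (y), 55 mm high, walls and floor 4 mm; three cells in a row along y, each 60 mm in x; origin at the centre of its underside; x points towards the bay, the wall at -x is the one to push
- cell_wide (a point): floor centre of the empty middle cell, 60 by 58 mm, floor 4 mm above the crate's underside
- cell_narrow (a point): floor centre of the empty narrow end cell (crate -y end), 60 mm (x) by 46 mm (y)
- cell_full (a point): floor centre of the end cell (crate +y end), 60 by 58 mm, that already holds a fitting
- bay: bay fixed to the table: two grey steel guide rails 30 mm high, 185 mm apart inside (crate 178 mm), along the bay's x from -20 to +100 mm, mouths flared outwards about 15 mm from -20 to -58 mm; origin on the table midway between the rails; the crate goes in along +x up to a dark steel stop block between the rails, 130 mm wide, 46 high, clamped with its face anywhere from x = +14 to +44 mm
- plate (a joint): travel (m) of the sprung aluminium plate in the face of the stop block, 70 mm wide, 9 to 43 mm above the table: 0 = 6 mm proud of the block, 0.006 = pushed in flush by the crate (spring 1 to 2.5 N, comes back out if the crate is not against it). The block itself does not yield
- tape: cardboard tape roll lying flat, 100 mm across, 24 high; bystander, origin at its underside or middle
- spanner: steel spanner lying flat, 170 mm long; bystander, origin at its underside or middle
- elbow: brass elbow fitting, about 55 mm high; bystander, origin at its underside or middle
- mug: white mug, 80 mm across, 95 high; bystander, origin at its underside or middle
- torch: black torch lying down, 28 mm thick, 130 long; bystander, origin at its underside or middle
- oil: white plastic bottle, 60 mm across, 150 high; bystander, origin at its underside or middle

How it is judged:
By the outcome, as a careful person would: the job done as asked, in the order asked, and still so for the second after the job is handed in, with the robot touching nothing.
It also fails if it takes over 67 s, if anything falls off the work surface, if the arm or the gripper's body presses on something with over 40 N, if the wrist force passes 120 N, or if a joint passes its speed limit or range.

### The arm

A 6-joint arm with a two-finger parallel gripper is mounted at the origin on the work surface. World frame = base frame: x ahead of the robot, y to its left, z up, the work surface at z = 0. Lengths are in m, angles in rad, forces in N, time in s.
With the tool pointing down it reaches from about 0.4 to 0.825 m from the base axis. Payload 7 kg.
Tool frame: the origin (TCP) lies midway between the tips of the shut fingers; the grasp point (between the pads) lies 19 mm behind it; z points along the fingers, y is the line along which they close (so a half turn about z gives the same grasp; the last joint's range is limited). The gripper opens to 88 mm and grips with 3 to 60 N. Pads are 19 mm wide; open, the fingers measure 130 mm over their backs; the gripper's body (78 mm by 193 mm) begins 47 mm behind the grasp point.
Start: joints at [-0.849, 0.359, 0.012, 0, -1.224, -0.288], TCP at [0.284, -0.612, 0.227] pointing down, gripper open.
Joint ranges: [-3.07, 3.07], [-1.43, 2.12], [-1.02, 1.25], [-3.03, 1.67], [-3.05, -0], [-3.03, 3.03]. Speed limits (rad/s): [2.39, 2.39, 3.01, 3.14, 3.14, 3.14].

### API

Orientations are given as [roll, pitch, yaw] about the fixed x, y, z axes, in that order (R = Rz(yaw) Ry(pitch) Rx(roll)).
In Python, from station import arm gives the robot as it stands.
- The arm moves only by the tool servo_tool, never from a script. Its argument "deltas" is a list of rows, each a list of 7 numbers: the closure, from -1 (fully open) to 1 (shut), then the shift along the tool's x, y, z in mm, then the turn, a rotation vector about the tool's x, y, z in degrees. In form: [[gripper, x, y, z, ax, ay, az], ...]. A call has 1 to 20 rows; each row shifts and turns the commanded pose from where the row before left it, along the tool's axes as they then stand; what a row does not reach is not made up. A row lasts 1/12 s, in which the tool goes at most 41.7 mm and 7.16 degrees, less where a joint would pass 70% of its speed; a pose out of reach is approached as far as the arm can. A call is refused whole if a number of a shift passes 41.7 or a number of a turn 7.16, either way. A call with a gripper value outside its range is refused whole. The fingers move at their own pace and stop on an object; "squeeze" is the grip in N (left out, the last holds). Time passes only in rows, so rows that do not move let the fingers close. It gives the time, the measured TCP pose, the force, the opening and the grip force at its end, in the units of the state.
- arm.get_state(): the state, without advancing time (a new reading comes with each control period).
- arm.grab_frame(name): name is "scene" or "side" or "wrist"; returns a dict with "color" (480x640x3 uint8, red, green, blue), "K" (3x3 intrinsics, pixels), "distortion" ([k1, k2, p1, p2, k3] as OpenCV has them; the pictures are not rectified), "position" and "orientation" of the camera in the world. Camera axes: x right, y down, z forward; pixel columns grow to the right and rows downward; lengths in m; the calibration is good to about 2 mm. A picture is of the moment at which its call begins. There is no depth.
- arm.job_done(): hands the job in; it is judged then, once.
Trained networks look in a picture, given as the dict that the camera call returned (one of the last four; its "shot" number tells which), for a name from the list of things; names that differ only in an ending like _2 or _b are one class to them, and where a whole thing is asked for, a point or a joint stands for the part that bears it (a point fixed in the world has none). Each returns a list of dicts, best first, with "conf" (0 to 1); they miss things now and then, are a little off and sometimes report something else, mostly with a low value. They report only what shows in the picture. A call takes as long as a camera call.
- arm.recognise(query, picture): "at" ([x, y, z] in m, in the coordinates of the camera as it stood for that picture, good to about 4 mm: the middle of the surface that is visible of it).
The state is a dict: "t": time; "q": joint angles; "qd": joint speeds; "joint_efforts": joint torques, N m; "eef_pos": TCP position; "ee_rot": TCP orientation; "force": force on the tool from outside, world axes, zero at the start; "moment": the same for the moment, N m; "width": finger opening in m; "gripper_force": force on a finger pad.
Only numpy, scipy, OpenCV 4.12 (cv2) and the standard library are available. Lean on these libraries where they do the work, as an engineer would, in place of code of your own. Each camera call takes 0.05 s, during which the arm holds its last target. There are 200 camera calls.

## Working session

There is one attempt and no reset: what is moved stays moved. The work goes in short steps, Python scripts to look and compute and a tool call to move; the robot and the scene stay as the last step left them, time stands still between calls to the robot, and variables do not carry over. Pictures are saved under pics/ and viewed, at most 10 in all, crops included, and the job is handed in when it is done.

Besides the shell and the picture viewer there is one more tool, called after "Emit:" by a JSON object that holds its "op" and its "data", one argument or row to a line. servo_tool: Moves the arm, as the interface text tells. Its arguments: {"type":"object","properties":{"deltas":{"type":"array","items":{"type":"array","items":{"type":"number"}}},"squeeze":{"type":"number"}},"required":["deltas"]}

```bash
ls; mkdir -p pics
python3 - <<'E'
from station import arm
import cv2,numpy as np
s=arm.get_state();print({k:np.round(v,3) for k,v in s.items()})
for n in ["scene","side"]:
    f=arm.grab_frame(n);cv2.imwrite(f"pics/{n}0.png",f["color"][...,::-1])
    print(n,np.round(f["K"],1).tolist(),f["distortion"],f["position"],f["orientation"])
    from scipy.spatial.transform import Rotation as R
    o=np.array(f["orientation"]); Rm=o if o.shape==(3,3) else R.from_euler('xyz',o).as_matrix()
    for q in ["stout","slim","loaded","cradle_stout","cradle_slim","crate","cell_wide","cell_narrow","cell_full","bay","plate","tape","spanner","elbow","mug","torch","oil"]:
        for d in arm.recognise(q,f)[:3]:
            print(q,round(d["conf"],2),np.round(np.array(f["position"])+Rm@np.array(d["at"]),3))
E
```

```text
pics
{'t': np.float64(0.0), 'q': array([-0.849,  0.359,  0.011, -0.   , -1.224, -0.288]), 'qd': array([ 0.   , -0.   ,  0.001,  0.001,  0.001,  0.   ]), 'joint_efforts': array([-4.0000e-03, -5.8272e+01,  2.9306e+01,  6.9970e+00,  7.0000e-03,
       -0.0000e+00]), 'eef_pos': array([ 0.283, -0.612,  0.226]), 'ee_rot': array([ 3.14 , -0.   , -2.708]), 'force': array([-0.095,  0.58 , -0.188]), 'moment': array([ 0.044, -0.011, -0.024]), 'gripper_force': np.float64(0.0), 'width': np.float64(0.088)}
scene [[470.4, 0.0, 318.2], [0.0, 470.4, 239.3], [0.0, 0.0, 1.0]] [-0.09904357  0.          0.          0.          0.        ] [ 1.28499837 -0.3995034   0.58566894] [-2.15522716  0.00417829  1.0215735 ]
stout 0.77 [ 0.558 -0.128  0.087]
slim 0.88 [ 0.563 -0.32   0.087]
slim 0.47 [0.565 0.105 0.038]
loaded 0.95 [0.551 0.174 0.072]
loaded 0.21 [ 0.741 -0.037  0.02 ]
cradle_stout 0.84 [ 0.57  -0.137  0.013]
cradle_stout 0.53 [ 0.709 -0.203  0.044]
cradle_stout 0.15 [ 0.687 -0.424  0.083]
cradle_slim 0.79 [ 0.579 -0.336  0.008]
crate 0.6 [0.57  0.11  0.033]
cell_wide 0.59 [0.568 0.103 0.036]
cell_n
[... 820 characters left out ...]
adle_stout 0.67 [ 0.529 -0.089  0.021]
cradle_stout 0.47 [ 0.689 -0.194  0.042]
cradle_slim 0.77 [ 0.539 -0.295  0.024]
crate 0.8 [0.531 0.105 0.037]
cell_wide 0.92 [0.524 0.105 0.033]
cell_narrow 0.67 [0.525 0.107 0.033]
cell_narrow 0.25 [0.692 0.146 0.026]
cell_full 0.68 [0.532 0.104 0.037]
bay 0.95 [0.694 0.147 0.027]
bay 0.46 [0.688 0.127 0.029]
plate 0.46 [0.686 0.128 0.032]
tape 0.59 [ 0.727 -0.037  0.021]
tape 0.39 [0.693 0.146 0.025]
tape 0.31 [0.528 0.106 0.034]
spanner 0.56 [ 0.424 -0.044  0.005]
elbow 0.71 [ 0.689 -0.195  0.043]
elbow 0.26 [0.527 0.107 0.038]
mug 0.96 [0.641 0.429 0.059]
torch 0.97 [0.525 0.433 0.022]
oil 0.77 [ 0.654 -0.405  0.074]
oil 0.44 [ 0.544 -0.294  0.097]
```

View pics/scene0.png

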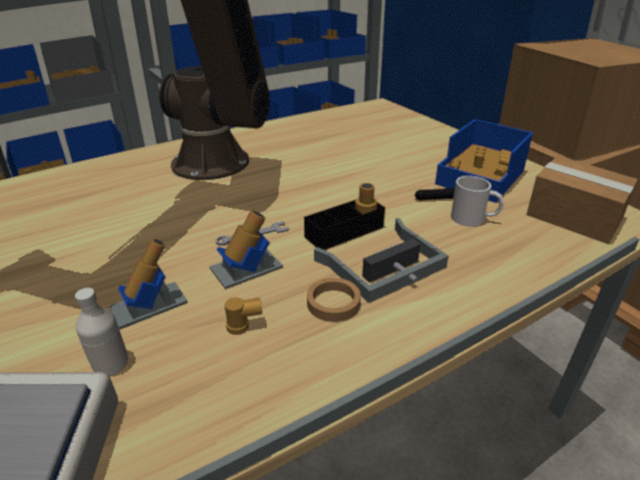

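View pics/side0.png

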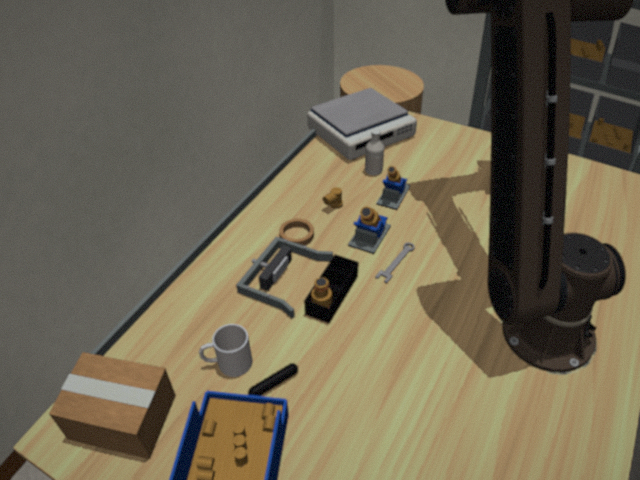

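Scene shows stout cradle at (248,255), slim cradle at (150,295), crate at (345,222), bay at (385,260). The side view agrees. Now the wrist camera.

```bash
cat > h.py <<'E'
from station import arm
import cv2,numpy as np
from scipy.spatial.transform import Rotation as R
def cam(f):
    o=np.array(f["orientation"]); return R.from_euler('xyz',o).as_matrix(),np.array(f["position"])
def rec(f,q,n=2):
    Rm,p=cam(f); return [(round(d["conf"],2),np.round(p+Rm@np.array(d["at"]),4)) for d in arm.recognise(q,f)[:n]]
def grab(n,save=None):
    f=arm.grab_frame(n)
    if save: cv2.imwrite(f"pics/{save}.png",f["color"][...,::-1])
    return f
def proj(f,P):
    Rm,p=cam(f); r=Rm.T; return cv2.projectPoints(np.asarray(P,float).reshape(-1,3),cv2.Rodrigues(r)[0],-r@p,np.array(f["K"]),np.array(f["distortion"]))[0][:,0]
def ray(f,uv,z):
    Rm,p=cam(f); u=cv2.undistortPoints(np.asarray(uv,float).reshape(-1,1,2),np.array(f["K"]),np.array(f["distortion"]))[:,0]
    d=(Rm@np.c_[u,np.ones(len(u))].T).T; return p+d*((np.asarray(z)-p[2])/d[:,2])[:,None]
def tool():
    s=arm.get_state(); return R.from_euler('xyz',s["ee_rot"]),np.array(s["eef_pos"]),s
def go(target,rpy=None):
    "shift in the tool axes (mm) and rotvec in tool axes (deg) from the measured pose"
    r,p,s=tool(); print('t',round(float(s['t']),2),'pos',np.round(p,4),'rpy deg',np.round(np.degrees(s['ee_rot']),1),'q',np.round(s['q'],2),'w',round(float(s['width']),4))
    print('shift mm',np.round(1000*r.inv().apply(np.array(target)-p),1))
    if rpy is not None: print('turn deg',np.round((r.inv()*(rpy if isinstance(rpy,R) else R.from_euler('xyz',rpy))).as_rotvec(degrees=True),2))
E
python3 - <<'E'
from h import *
f=grab("wrist"); r,p,s=tool(); Rm,c=cam(f)
print(f["K"],f["distortion"]); print("cam in tool",r.inv().apply(c-p),"\n",np.round(r.as_matrix().T@Rm,3))
go([0.45,-0.2,0.36],R.from_euler('xyz',[np.pi,0,np.pi]))
E
```

```text
[[391.29823003   0.         322.43679145]
 [  0.         391.29823003 238.34990599]
 [  0.           0.           1.        ]] [0.01952895 0.         0.         0.         0.        ]
cam in tool [ 0.07537362  0.00036599 -0.15941188] 
 [[ 0.    -0.96  -0.279]
 [ 1.     0.     0.001]
 [-0.001 -0.279  0.96 ]]
t 1.85 pos [ 0.2837 -0.6125  0.2266] rpy deg [-180.    -0.  -155.1] q [-0.85  0.36  0.01  0.   -1.22 -0.29] w 0.0877
shift mm [-324.3  304.4 -133.4]
turn deg [-0.   -0.   24.85]
```

Emit:
{"op": "servo_tool", "data": {
  "deltas": [
    [-1,-27,25.4,-11.1,0,0,0],
    [-1,-27,25.4,-11.1,0,0,0],
    [-1,-27,25.4,-11.1,0,0,0],
    [-1,-27,25.4,-11.1,0,0,0],
    [-1,-27,25.4,-11.1,0,0,0],
    [-1,-27,25.4,-11.1,0,0,0],
    [-1,-27,25.4,-11.1,0,0,0],
    [-1,-27,25.4,-11.1,0,0,0],
    [-1,-27,25.4,-11.1,0,0,0],
    [-1,-27,25.4,-11.1,0,0,0],
    [-1,-27,25.4,-11.1,0,0,0],
    [-1,-27,25.4,-11.1,0,0,0],
    [-1,0,0,0,0,0,6.2],
    [-1,0,0,0,0,0,6.2],
    [-1,0,0,0,0,0,6.2],
    [-1,0,0,0,0,0,6.2],
    [-1,0,0,0,0,0,0],
    [-1,0,0,0,0,0,0]
  ]
}}

```text
t: 3.35
eef_pos: [0.4495, -0.1997, 0.3599]
ee_rot: [-3.142, 0.0, -3.137]
force: [-0.7, 0.6, -0.7]
width: 0.0875
gripper_force: 0.0
```

Run:
```python
from h import *
f=grab("wrist","w1")
for q in ["stout","slim","cradle_stout","cradle_slim","crate"]: print(q,rec(f,q))
go([0.45,0.1,0.36],R.from_euler('xyz',[np.pi,0,np.pi]))
np.save("w1.npy",f,allow_pickle=True)
```

```text
stout [(0.7, array([ 0.5336, -0.1226,  0.0918]))]
slim [(0.8, array([ 0.5443, -0.3062,  0.1006])), (0.52, array([0.5295, 0.0998, 0.033 ]))]
cradle_stout [(0.62, array([ 0.5206, -0.1408,  0.0061]))]
cradle_slim [(0.82, array([ 0.5315, -0.3098,  0.0078]))]
crate [(0.92, array([0.5378, 0.1014, 0.035 ]))]
t 3.65 pos [ 0.4495 -0.1998  0.3598] rpy deg [-180.    -0.  -179.9] q [-0.02 -0.01 -0.15  0.   -1.44 -1.55] w 0.0877
shift mm [-1.100e+00  2.998e+02 -2.000e-01]
turn deg [-0.   -0.    0.11]
```

View pics/w1.png

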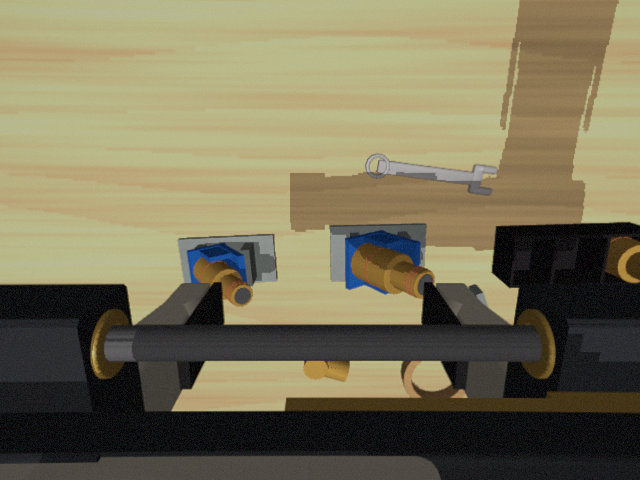

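The wrist picture shows the slim cradle at (227,262), stout at (378,255), the crate at right (570,255), partly behind the gripper. I move so that all of them lie in the clear upper part.

Emit:
{"op": "servo_tool", "data": {
  "deltas": [
    [-1,-27.5,30,0,0,0,0],
    [-1,-27.5,30,0,0,0,0],
    [-1,-27.5,30,0,0,0,0],
    [-1,-27.5,30,0,0,0,0],
    [-1,0,20,0,0,0,0],
    [-1,0,0,0,0,0,0],
    [-1,0,0,0,0,0,0]
  ]
}}

```text
t: 4.23
eef_pos: [0.5597, -0.0586, 0.3592]
ee_rot: [-3.141, -0.001, -3.138]
force: [-0.1, -0.4, 0.0]
width: 0.088
gripper_force: 0.0
```

Run:
```python
from h import *
f=grab("wrist","w2"); np.save("w2.npy",f,allow_pickle=True)
for q in ["stout","slim","cradle_stout","cradle_slim","crate","loaded","bay"]: print(q,rec(f,q))
for n in ["scene","side"]: np.save(n+".npy",grab(n),allow_pickle=True)
```

```text
stout [(0.97, array([ 0.5399, -0.1147,  0.1003]))]
slim [(0.77, array([ 0.5485, -0.2964,  0.1218]))]
cradle_stout [(0.73, array([ 0.5273, -0.1124,  0.0048]))]
cradle_slim [(0.68, array([ 0.5421, -0.2973,  0.0175]))]
crate [(0.63, array([0.5389, 0.1139, 0.0278])), (0.17, array([ 0.6845, -0.1856,  0.046 ]))]
loaded [(0.96, array([0.531 , 0.1713, 0.0777])), (0.25, array([ 0.5276, -0.1117,  0.0064]))]
bay [(0.96, array([0.6817, 0.1583, 0.0296]))]
```

View pics/w2.png

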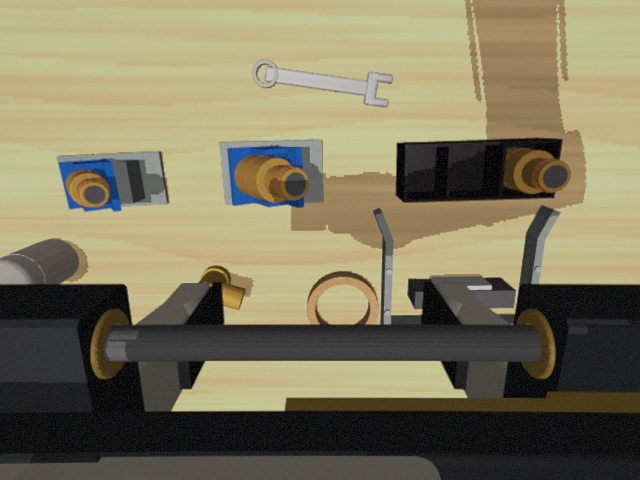

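```bash
cat > fit.py <<'E'
from h import *
from scipy.optimize import minimize
def masks(f):
    h=cv2.cvtColor(f["color"],cv2.COLOR_RGB2HSV); H,S,V=[h[...,i].astype(int) for i in range(3)]
    return dict(brass=(H>=6)&(H<=22)&(S>150)&(V>50), blue=(H>100)&(H<130)&(S>120), dark=(V<48))
th=np.linspace(0,2*np.pi,40)
def ring(r,z): return np.c_[r*np.cos(th),r*np.sin(th),0*th+z]
FIT={'stout':(.025,.062,.017,.1),'slim':(.019,.07,.013,.112)}
def fitting_hulls(kind,T):
    r1,h1,r2,h2=FIT[kind]; return [T(np.r_[ring(r1,0),ring(r1,h1)]),T(np.r_[ring(r2,h1),ring(r2,h2)])]
def sil(f,hulls,sh=0):
    m=np.zeros((480*4,640*4),np.uint8)
    for P in hulls:
        q=proj(f,P)*4; cv2.fillConvexPoly(m,cv2.convexHull(np.round(q).astype(np.int32)),255)
    return cv2.resize(m,(640,480),interpolation=cv2.INTER_AREA)/255.
def cost(views,hulls,pos,ign):
    c=0
    for f,m in views:
        s=sil(f,hulls); ys,xs=np.nonzero(s>0.1)
        if len(ys)==0: return 9
        a,b,l,r=max(ys.min()-25,0),ys.max()+25,max(xs.min()-25,0),xs.max()+25
        M=m[pos][a:b,l:r].astype(float); S=s[a:b,l:r]; ok=~m[ign][a:b,l:r]
        c+=1-(np.minimum(M,S)*ok).sum()/max((np.maximum(M,S)*ok).sum(),1)
    return c/len(views)
def solve(views,hull,x0,pos,ign,yaws):
    best=None
    for y in yaws:
        r=minimize(lambda v:cost(views,hull(v),pos,ign),[*x0,y],method='Nelder-Mead',options=dict(initial_simplex=np.array([[*x0,y],[x0[0]+.012,x0[1],y],[x0[0],x0[1]+.012,y],[*x0,y+.3]]),xatol=1e-4,fatol=1e-4,maxiter=150))
        if best is None or r.fun<best.fun: best=r
    return best
def lean(v):
    # cradle pose -> fitting axes: top leans to the cradle's -x by 35 deg
    return R.from_euler('z',v[2])*R.from_euler('y',-35,degrees=True)
E
cat > run1.py <<'E'
from fit import *
L=lambda n:np.load(n+".npy",allow_pickle=True).item()
V={n:L(n) for n in ["w2","scene","side"]}; V={n:(f,masks(f)) for n,f in V.items()}
m=V["w2"][1]["brass"]; 
o=np.zeros((480,640,3),np.uint8)
for k in range(3): o[...,k]=255*V["w2"][1][["blue","brass","dark"][k]]
cv2.imwrite("pics/mask.png",o[100:310])
for k,x0 in (("stout",(.53,-.14)),("slim",(.535,-.29))):
    hull=lambda v:fitting_hulls(k,lambda P:lean(v).apply(P)+[v[0],v[1],.036])
    for vs in (["w2","scene","side"],["w2"],["scene","side"]):
        b=solve([V[n] for n in vs],hull,x0,"brass","blue",np.arange(0,6.28,1.05) if len(vs)==3 else [yb])
        yb=b.x[2]; print(k,vs,np.round(b.x[:2],4),"yaw",round(np.degrees(b.x[2]),1),"cost",round(b.fun,3))
hull=lambda v:[(lambda q:R.from_euler('z',v[2]).apply(q)+[v[0],v[1],0])(np.array([[a*.034,b*.089,c*.055] for a in(-1,1) for b in(-1,1) for c in(0,1)]))]
for vs in (["w2","scene","side"],["w2"],["scene","side"]):
    b=solve([V[n] for n in vs],hull,(.535,.11),"dark","brass",[0,.15,-.15]); print("crate",vs,np.round(b.x[:2],4),np.round(np.degrees(b.x[2]),1),round(b.fun,3))
E
time python3 run1.py
```

```text
stout ['w2', 'scene', 'side'] [ 0.5472 -0.1415] yaw -76.3 cost 0.391
stout ['w2'] [ 0.5459 -0.1448] yaw -85.8 cost 0.222
stout ['scene', 'side'] [ 0.5446 -0.1396] yaw -78.7 cost 0.458
slim ['w2', 'scene', 'side'] [ 0.5581 -0.3489] yaw 278.1 cost 0.45
slim ['w2'] [ 0.535 -0.29 ] yaw 278.1 cost 1.0
slim ['scene', 'side'] [ 0.5629 -0.3491] yaw 284.7 cost 0.489
crate ['w2', 'scene', 'side'] [0.5357 0.127 ] 2.6 0.263
crate ['w2'] [0.5362 0.1273] 1.5 0.195
crate ['scene', 'side'] [0.534  0.1283] 3.5 0.288
real	0m16.931s
user	0m23.599s
sys	0m5.846s
```

View pics/mask.png

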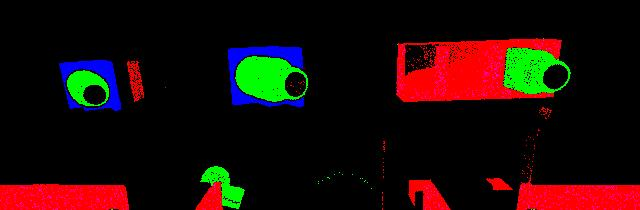

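The masks miss the grey end faces and part of the crate; I fill those and refit.

```bash
python3 - <<'E'
s=open('fit.py').read()
s=s.replace("""V>50), blue""","""V>45), blue""").replace("    return dict(brass=","    m=dict(brass=").replace("dark=(V<48))","dark=(V<58)&(S<120))\n    for k in ('brass','dark'):\n        q=cv2.morphologyEx(m[k].astype(np.uint8),cv2.MORPH_CLOSE,np.ones((3,3)))\n        c,_=cv2.findContours(q,cv2.RETR_EXTERNAL,cv2.CHAIN_APPROX_NONE); cv2.drawContours(q,c,-1,1,-1); m[k]=q>0\n    return m")
open('fit.py','w').write(s)
r=open('run1.py').read().replace("(.53,-.14)","(.545,-.142)").replace("(.535,-.29)","(.56,-.34)").replace('np.arange(0,6.28,1.05)','[-1.4,-1.1,-1.7]').replace("(.535,.11),","(.535,.125),")
r=r.replace('        yb=','        X=b.x\n        if len(vs)==1: ov(b.x,hull)\n        yb=').replace('for k,x0','''w=V["w2"][0]["color"][...,::-1].copy()
def ov(x,hull):
    for P in hull(x): cv2.polylines(w,[np.round(cv2.convexHull(proj(V["w2"][0],P).astype(np.float32))).astype(int)],True,(255,255,0),1)
for k,x0''').replace('print("crate"','len(vs)==1 and ov(b.x,hull); print("crate"')+'cv2.imwrite("pics/ov.png",cv2.resize(w[110:310],None,fx=1.25,fy=1.25))\n'
open('run1.py','w').write(r)
E
python3 run1.py
```

```text
stout ['w2', 'scene', 'side'] [ 0.5468 -0.1446] yaw -84.0 cost 0.312
stout ['w2'] [ 0.5463 -0.1446] yaw -85.1 cost 0.059
stout ['scene', 'side'] [ 0.5438 -0.1395] yaw -79.1 cost 0.414
slim ['w2', 'scene', 'side'] [ 0.5577 -0.3485] yaw -82.2 cost 0.314
slim ['w2'] [ 0.5577 -0.3488] yaw -82.1 cost 0.064
slim ['scene', 'side'] [ 0.563  -0.3492] yaw -75.7 cost 0.432
crate ['w2', 'scene', 'side'] [0.5354 0.1274] 2.2 0.297
crate ['w2'] [0.536  0.1278] 1.6 0.085
crate ['scene', 'side'] [0.5345 0.1274] 3.5 0.394
```

View pics/ov.png

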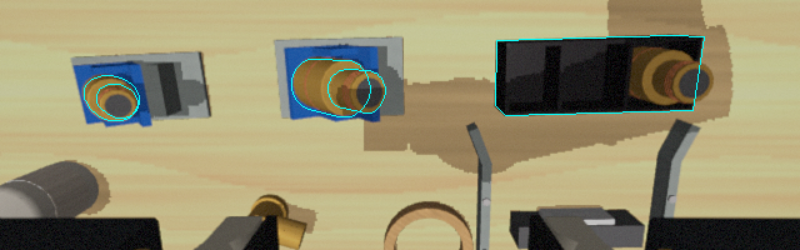

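Overlay fits well on stout (335,85), slim (112,98) and crate (600,75) outlines; leaning towards world +y. Now plan the stout grasp (tool axis along fitting axis).

```bash
cat >> fit.py <<'E'
def grasp(v,ax):
    "tool pose: z down the fitting axis, y across the cradle, TCP at height ax (m) along the axis"
    M=lean(v).as_matrix(); a=M[:,2]; y=-M[:,1]; return np.array([v[0],v[1],.036])+a*ax, R.from_matrix(np.c_[np.cross(y,-a),y,-a])
E
python3 - <<'E'
from fit import *
v=[.5463,-.1446,np.radians(-85)]
p,r=grasp(v,.15); print(p,r.as_euler('xyz',degrees=True)); go(p,r); r0,p0,_=tool()
print('shift in target axes',r.inv().apply(p-p0)*1000)
v=[.5577,-.3488,np.radians(-82)]; print(grasp(v,.15)[0])
E
```

```text
[ 0.53880143 -0.05889093  0.15887281] [-180.  -35.  -85.]
t 4.73 pos [ 0.5593 -0.06    0.3599] rpy deg [ 180.    0. -180.] q [ 0.24  0.11 -0.01 -0.   -1.44 -1.81] w 0.0873
shift mm [ 20.6   1.1 201.1]
turn deg [ 28.91  26.53 -91.72]
shift in target axes [-117.73628974   20.3121559   163.02896835]
[ 0.54572604 -0.26360084  0.15887281]
```

Emit:
{"op": "servo_tool", "data": {
  "deltas": [
    [-1,0,0,0,1.927,1.769,-6.115],
    [-1,0,0,0,1.927,1.769,-6.115],
    [-1,0,0,0,1.927,1.769,-6.115],
    [-1,0,0,0,1.927,1.769,-6.115],
    [-1,0,0,0,1.927,1.769,-6.115],
    [-1,0,0,0,1.927,1.769,-6.115],
    [-1,0,0,0,1.927,1.769,-6.115],
    [-1,0,0,0,1.927,1.769,-6.115],
    [-1,0,0,0,1.927,1.769,-6.115],
    [-1,0,0,0,1.927,1.769,-6.115],
    [-1,0,0,0,1.927,1.769,-6.115],
    [-1,0,0,0,1.927,1.769,-6.115],
    [-1,0,0,0,1.927,1.769,-6.115],
    [-1,0,0,0,1.927,1.769,-6.115],
    [-1,0,0,0,1.927,1.769,-6.115],
    [-1,0,0,0,0,0,0],
    [-1,0,0,0,0,0,0]
  ]
}}

```text
t: 6.15
eef_pos: [0.559, -0.0595, 0.3598]
ee_rot: [-3.141, -0.611, -1.484]
force: [0.5, 0.4, 0.5]
width: 0.0876
gripper_force: 0.0
```

Run:
```python
from fit import *
p,r=grasp([.5463,-.1446,np.radians(-85)],.15); go(p,r)
```

```text
t 6.15 pos [ 0.559  -0.0595  0.3598] rpy deg [-180.  -35.  -85.] q [ 0.58  0.13 -0.34  0.53 -1.44 -0.66] w 0.0876
shift mm [-117.1   20.1  163.3]
turn deg [ 0.02  0.02 -0.04]
```

Emit:
{"op": "servo_tool", "data": {
  "deltas": [
    [-1,-19.5,3.35,27.2,0,0,0],
    [-1,-19.5,3.35,27.2,0,0,0],
    [-1,-19.5,3.35,27.2,0,0,0],
    [-1,-19.5,3.35,27.2,0,0,0],
    [-1,-19.5,3.35,27.2,0,0,0],
    [-1,-19.5,3.35,27.2,0,0,0],
    [-1,0,0,0,0,0,0],
    [-1,0,0,0,0,0,0]
  ]
}}

```text
t: 6.82
eef_pos: [0.5391, -0.0599, 0.1589]
ee_rot: [3.139, -0.613, -1.484]
force: [0.5, 0.1, 0.2]
width: 0.0874
gripper_force: 0.0
```

Run:
```python
from fit import *
f=grab("wrist","w3"); np.save("w3.npy",f,allow_pickle=True)
W2=np.load("w2.npy",allow_pickle=True).item()
k='stout'; hull=lambda v:fitting_hulls(k,lambda P:lean(v).apply(P)+[v[0],v[1],.036])
V3=(f,masks(f)); V2=(W2,masks(W2))
for vs in ([V3],[V2,V3]):
    b=solve(vs,hull,(.5463,-.1446),"brass","blue",np.radians([-85,-80])); print(np.round(b.x[:2],4),np.degrees(b.x[2]),b.fun)
w=f["color"][...,::-1].copy()
for P in hull(b.x): cv2.polylines(w,[np.round(cv2.convexHull(proj(f,P).astype(np.float32))).astype(int)],True,(255,255,0),1)
cv2.imwrite("pics/w3o.png",w)
go(*grasp(b.x,.067))
```

```text
[ 0.5446 -0.1451] -86.86009410423955 0.03294124789831043
[ 0.5451 -0.145 ] -86.37877355322317 0.04854053302438849
t 6.87 pos [ 0.5402 -0.0591  0.1603] rpy deg [-180.   -35.   -85.1] q [ 0.58  0.27 -0.68  0.62 -1.04 -0.93] w 0.0876
shift mm [-0.9  1.7 84.1]
turn deg [-0.79 -0.02  1.07]
```

View pics/w3o.png

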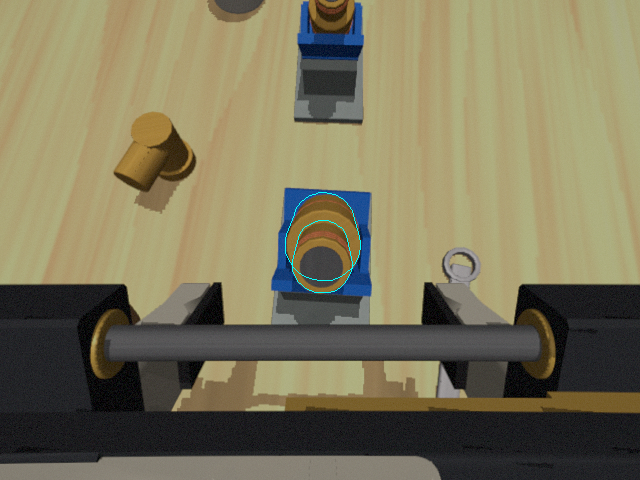

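The outline fits the stout at (322,245) within a pixel or so. Advance and close.

Emit:
{"op": "servo_tool", "data": {
  "deltas": [
    [-1,-0.2,0.4,21,-0.8,0,1],
    [-1,-0.2,0.4,21,0,0,0],
    [-1,-0.2,0.4,21,0,0,0],
    [-1,-0.2,0.4,20,0,0,0],
    [-1,0,0,0,0,0,0],
    [1,0,0,0,0,0,0],
    [1,0,0,0,0,0,0],
    [1,0,0,0,0,0,0],
    [1,0,0,0,0,0,0],
    [1,0,0,0,0,0,0],
    [1,0,0,0,0,0,0],
    [1,0,0,0,0,0,0]
  ],
  "squeeze": 30
}}

```text
t: 7.87
eef_pos: [0.5409, -0.1058, 0.0908]
ee_rot: [3.14, -0.611, -1.504]
force: [-0.2, -0.3, 1.0]
width: 0.0467
gripper_force: 0.0
```

Emit:
{"op": "servo_tool", "data": {
  "deltas": [
    [1,0,0,0,0,0,0],
    [1,0,0,0,0,0,0],
    [1,0,0,0,0,0,0],
    [1,0,0,0,0,0,0]
  ]
}}

```text
t: 8.2
eef_pos: [0.541, -0.106, 0.0906]
ee_rot: [3.14, -0.611, -1.504]
force: [0.1, 0.8, 0.6]
width: 0.0334
gripper_force: 30.0
```

Run:
```python
from fit import *
r,p,s=tool(); print(s["gripper_force"],s["force"]); go(p+[0,0,.11])
t=R.from_euler('xyz',[180,0,-86.4],degrees=True); print((r.inv()*t).as_rotvec(degrees=True))
```

```text
29.998200601839926 [0.05239523 0.7575204  0.63166379]
t 8.2 pos [ 0.541  -0.106   0.0906] rpy deg [179.9 -35.  -86.2] q [ 0.47  0.35 -0.79  0.77 -0.87 -1.03] w 0.0334
shift mm [ 63.1   0.2 -90.1]
[  0.03885201 -35.00512392   0.19651878]
```

Emit:
{"op": "servo_tool", "data": {
  "deltas": [
    [1,6.3,0,-9,0,0,0],
    [1,12.6,0,-18,0,0,0],
    [1,12.6,0,-18,0,0,0],
    [1,12.6,0,-18,0,0,0],
    [1,12.6,0,-18,0,0,0],
    [1,6.3,0,-9,0,0,0],
    [1,0,0,0,0,-5,0],
    [1,0,0,0,0,-5,0],
    [1,0,0,0,0,-5,0],
    [1,0,0,0,0,-5,0],
    [1,0,0,0,0,-5,0],
    [1,0,0,0,0,-5,0],
    [1,0,0,0,0,-5,0]
  ]
}}

```text
t: 9.28
eef_pos: [0.5408, -0.1053, 0.2009]
ee_rot: [3.141, 0.005, -1.504]
force: [-0.5, -0.7, -2.1]
width: 0.0336
gripper_force: 30.0
```

Emit:
{"op": "servo_tool", "data": {
  "deltas": [
    [1,-18,-1,-6,0,0,0],
    [1,-33,-1.8,-6,0,0,0],
    [1,-33,-1.8,-6,0,0,0],
    [1,-33,-1.8,-6,0,0,0],
    [1,-33,-1.8,-6,0,0,0],
    [1,-33,-1.8,-6,0,0,0],
    [1,-33,-1.8,-6,0,0,0],
    [1,-33,-1.8,-6,0,0,0],
    [1,-33,-1.8,-6,0,0,0],
    [1,-23,-1,-6,0,0,0],
    [1,0,0,0,0,0,0],
    [1,0,0,0,0,0,0]
  ]
}}

```text
t: 10.28
eef_pos: [0.5367, 0.2006, 0.2599]
ee_rot: [3.138, -0.0, -1.503]
force: [-0.7, -1.1, -1.7]
width: 0.0335
gripper_force: 30.0
```

```bash
cat > crate.py <<'E'
from fit import *
def box(v): return [R.from_euler('z',v[2]).apply(np.array([[a*.034,b*.089,c*.055] for a in(-1,1) for b in(-1,1) for c in(0,1)]))+[v[0],v[1],0]]
def crate(f,x0,yaws):
    m=masks(f); m["dark"][275:]=False
    return solve([(f,m)],box,x0,"dark","brass",yaws)
def cells(v,r=None):
    return {k:R.from_euler('z',v[2]).apply([0,y,.004])+[v[0],v[1],0] for k,y in dict(narrow=-.062,wide=-.006,full=.056).items()}
def draw(f,hulls,name):
    w=f["color"][...,::-1].copy()
    for P in hulls: cv2.polylines(w,[np.round(cv2.convexHull(proj(f,P).astype(np.float32))).astype(int)],True,(255,255,0),1)
    cv2.imwrite(f"pics/{name}.png",w)
E
python3 - <<'E'
from crate import *
f=grab("wrist"); np.save("w4.npy",f,allow_pickle=True)
b=crate(f,(.536,.1278),np.radians([0,2,4])); print(np.round(b.x[:2],4),np.degrees(b.x[2]),b.fun)
c=cells(b.x); print(c)
r,p,s=tool(); up=fitting_hulls('stout',lambda P:P+p-[0,0,.067])
draw(f,box(b.x)+up+fitting_hulls('stout',lambda P:P+c['full']),"w4o")
go(c['wide']+[0,0,.067+.06])
E
```

```text
[0.5349 0.1303] 1.6163041808835892 0.4079196304567725
{'narrow': array([0.53665128, 0.06829597, 0.004     ]), 'wide': array([0.53507174, 0.12427369, 0.004     ]), 'full': array([0.53332296, 0.18624902, 0.004     ])}
t 10.33 pos [0.5367 0.1996 0.2597] rpy deg [179.8  -0.  -86.2] q [ 0.7   0.17 -0.16 -0.   -1.24 -0.63] w 0.0333
shift mm [ 75.    6.2 128.8]
```

View pics/w4o.png

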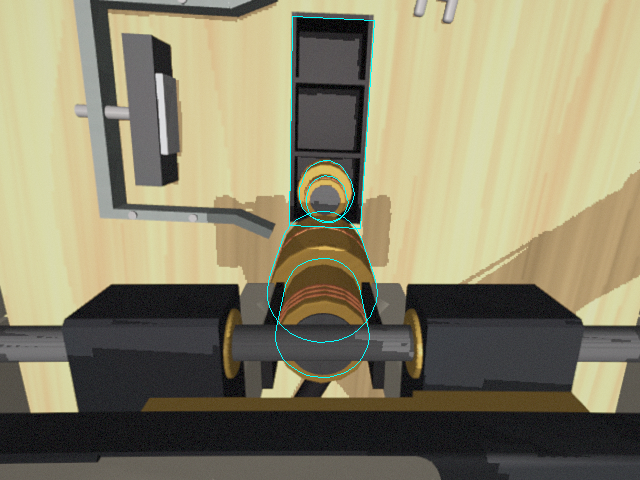

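Overlay: crate (333,120), held stout (323,290) and the loaded one (325,195) all coincide. Refit the crate with a better threshold, and measure the bay from the same picture.

```bash
sed -i 's/(V<58)/(V<DV)/; s/^th=/DV=80\nth=/' fit.py
python3 - <<'E'
import fit; from crate import *
L=lambda n:np.load(n+".npy",allow_pickle=True).item()
f=L("w4"); g=L("w2")
for dv in (70,85):
    fit.DV=dv
    m=masks(f); m["dark"][275:]=False; m["dark"][:,:260]=False; m2=masks(g); m2["dark"][215:]=False
    for n,vs in (("w4",[(f,m)]),("w2",[(g,m2)]),("both",[(f,m),(g,m2)])):
        b=solve(vs,box,(.535,.129),"dark","brass",np.radians([1,3])); print(dv,n,np.round(b.x[:2],4),np.degrees(b.x[2]),b.fun)
        if dv==85: draw(f,box(b.x),"o_"+n)
c=f["color"][...,::-1][0:240,60:290]; cv2.imwrite("pics/bay.png",cv2.resize(c,None,fx=2.5,fy=2.5,interpolation=cv2.INTER_CUBIC))
E
```

```text
70 w4 [0.5348 0.1301] 1.9934499234527414 0.37303807269166
70 w2 [0.5364 0.128 ] 1.8022074158422015 0.058989705481803156
70 both [0.536  0.1285] 2.2042438096516546 0.22170138271415746
85 w4 [0.5351 0.1277] 2.3410947435007925 0.0632014036321229
85 w2 [0.5363 0.1278] 1.9251204133400774 0.056458043607015895
85 both [0.536  0.1279] 1.9532416633979064 0.0621499836952899
```

View pics/bay.png

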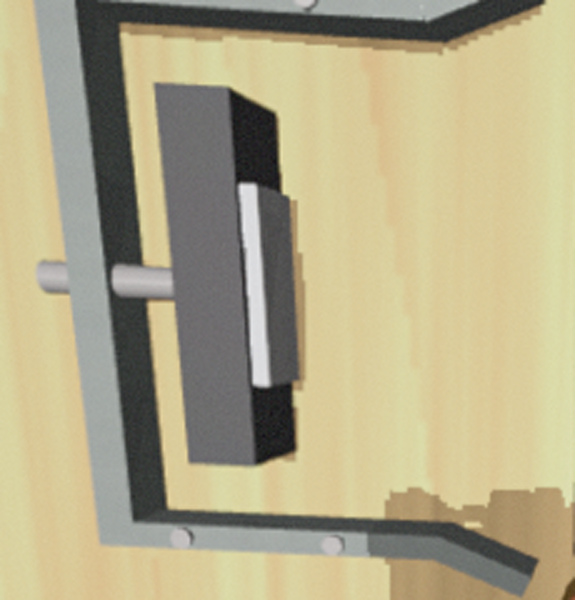

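The crop shows the -y rail top edge (80,0)-(425,20), +y rail (132,520)-(435,532), the block's front top edge (228,88)-(257,463) and the plate's (258,185)-(270,385).

Run:
```python
from crate import *
f=np.load("w4.npy",allow_pickle=True).item()
px=lambda a:np.array(a)/2.5+[60,0]
A=ray(f,px([[80,0],[425,20],[132,520],[435,532]]),.03); B=ray(f,px([[228,88],[257,463]]),.046); C=ray(f,px([[258,185],[270,385]]),.043)
for P in (A,B,C): print(np.round(P,4).tolist())
d=lambda a,b:np.degrees(np.arctan2(*(b-a)[1::-1]))
print("rail dirs",d(A[0],A[1]),d(A[2],A[3]),"block",d(B[0],B[1])-90,"lens",np.linalg.norm(B[1]-B[0]),np.linalg.norm(C[1]-C[0]))
th=np.radians(d(A[1],A[0])); u=np.array([np.cos(th),np.sin(th)]); n=np.array([-u[1],u[0]])
print("rail gap",(A[2:,:2]-A[1,:2])@n,"offset of mid",(A[2:,:2].mean(0)+A[:2,:2].mean(0))@n/2)
v=np.array([.536,.1279]); print("n",n,"crate off n",v@n,"along u: crate",v@u,"kink",A[[1,3],:2]@u,"block",B[:,:2]@u,"plate",C[:,:2]@u)
c=cells([.536,.1279,np.radians(2)]); print(c); go(c['wide']+[0,0,.067+.068]); go(c['wide']+[0,0,.067])
```

```text
[[0.7475, 0.0369, 0.03], [0.6284, 0.0339, 0.03], [0.7456, 0.2211, 0.03], [0.6244, 0.2177, 0.03]]
[[0.6919, 0.0633, 0.046], [0.6885, 0.1917, 0.046]]
[[0.6845, 0.093, 0.043], [0.6834, 0.1624, 0.043]]
rail dirs -178.52417578877038 -178.40864131998603 block 1.5270749013004377 lens 0.1284709576366526 0.06940601698323697
rail gap [0.18413361 0.18388916] offset of mid 0.10968296766701499
n [-0.02575514  0.99966828] crate off n 0.11405281627631364 along u: crate 0.539116281612271 kink [0.62905567 0.62981904] block [0.69331448 0.69319957] plate [0.68664193 0.68740272]
{'narrow': array([0.53816377, 0.06593777, 0.004     ]), 'wide': array([0.5362094 , 0.12190366, 0.004     ]), 'full': array([0.53404563, 0.18386589, 0.004     ])}
t 10.33 pos [0.5367 0.1996 0.2597] rpy deg [179.8  -0.  -86.2] q [ 0.7   0.17 -0.16 -0.   -1.24 -0.63] w 0.0333
shift mm [ 77.4   5.2 120.8]
t 10.33 pos [0.5367 0.1996 0.2597] rpy deg [179.8  -0.  -86.2] q [ 0.7   0.17 -0.16 -0.   -1.24 -0.63] w 0.0333
shift mm [ 77.4   5.  188.8]
```

Emit:
{"op": "servo_tool", "data": {
  "deltas": [
    [1,17,1,0,0,0,0],
    [1,30,2,0,0,0,0],
    [1,30.4,2,0,0,0,0],
    [1,0,0,15,0,0,0],
    [1,0,0,35,0,0,0],
    [1,0,0,35,0,0,0],
    [1,0,0,25,0,0,0],
    [1,0,0,10,0,0,0],
    [1,0,0,0,0,0,0],
    [1,0,0,0,0,0,0]
  ]
}}

```text
t: 11.17
eef_pos: [0.5377, 0.121, 0.141]
ee_rot: [3.14, -0.001, -1.506]
force: [-0.6, -0.2, -1.4]
width: 0.0335
gripper_force: 30.0
```

Run:
```python
from crate import *
f=grab("wrist","w5"); c=cells([.536,.1279,np.radians(2)]); go(c['wide']+[0,0,.067],R.from_euler('xyz',[180,0,-88],degrees=True))
r,p,s=tool(); print(s['force'])
draw(f,box([.536,.1279,np.radians(2)])+fitting_hulls('stout',lambda P:P+p-[0,0,.067]),"w5o")
```

```text
t 11.22 pos [0.5383 0.1216 0.1419] rpy deg [-180.     0.   -86.2] q [ 0.58  0.23 -0.38 -0.   -0.96 -0.51] w 0.0331
shift mm [-0.5  2.1 70.9]
turn deg [-0.    0.01  1.75]
[-0.17211847  0.26851142 -0.7133675 ]
```

View pics/w5o.png

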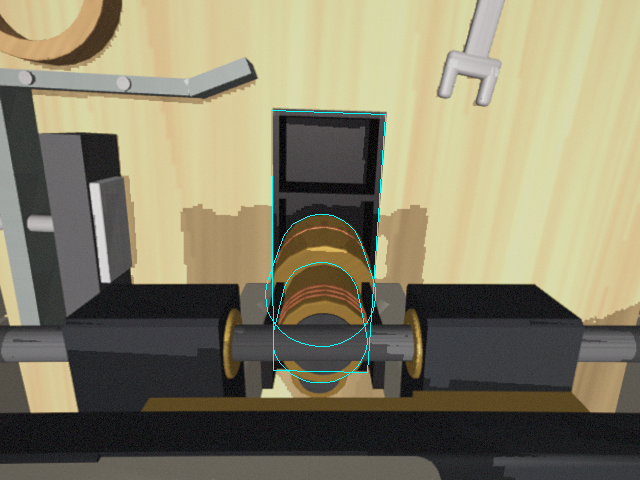

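Body edges suggest the held stout sits a little off the assumed hold (top lower than the outline, around (322,390)). I fit its pose in the hand.

```bash
cat > inhand.py <<'E'
from crate import *
import sys
def inhand(kind,f,r,p,ax,cut=283):
    m=masks(f); h=cv2.cvtColor(f["color"],cv2.COLOR_RGB2HSV)
    m["ign"]=np.zeros((480,640),bool); m["ign"][cut:]=True; m["ign"][:,:230]=m["ign"][:,410:]=True; m["ign"][:cut-90]=True
    def T(v): # v mm: dx,dy,axial ; deg tilt about tool y
        q=R.from_euler('y',v[3],degrees=True); g=np.array([0,0,-.019])
        return lambda P: r.apply(q.apply(np.c_[P[:,0],-P[:,1],-P[:,2]]+[0,0,ax+.019])+g+np.array([v[0],v[1],v[2]])/1000)+p
    fun=lambda v:cost([(f,m)],fitting_hulls(kind,T(v)),"brass","ign")+1e-4*(np.array(v)**2).sum()
    b=minimize(fun,[0,0,0,0],method='Nelder-Mead',options=dict(initial_simplex=np.r_[[[0,0,0,0]],np.diag([3,3,4,4])],xatol=.05,fatol=1e-4))
    return b.x,fun([0]*4),b.fun,fitting_hulls(kind,T(b.x))
E
python3 - <<'E'
from inhand import *
f=cv2.imread("pics/w5.png")[...,::-1]
r,p,s=tool(); f=grab("wrist")
x,c0,c1,h=inhand("stout",f,r,p,.067); print(x,c0,c1); draw(f,h,"w5p")
m=masks(f)["brass"]; print([ (row,np.nonzero(m[row,240:400])[0][[0,-1]]+240) for row in (225,240,255,270,280)])
e=fitting_hulls('stout',lambda P:P+p-[0,0,.067]); S=sil(f,e)>.5; print([ (row,np.nonzero(S[row,240:400])[0][[0,-1]]+240) for row in (225,240,255,270,280)])
E
```

```text
[-0.25667835  0.56429988  2.35248351 -1.25032912] 0.06035968760913468 0.02221116091791821
[(225, array([296, 350])), (240, array([284, 360])), (255, array([278, 366])), (270, array([275, 370])), (280, array([272, 373]))]
[(225, array([291, 351])), (240, array([282, 360])), (255, array([277, 365])), (270, array([272, 370])), (280, array([269, 374]))]
```

Emit:
{"op": "servo_tool", "data": {
  "deltas": [
    [1,-0.3,1,8,0,0,0.9],
    [1,0,0.7,16,0,0,0.9],
    [1,0,0,16,0,0,0],
    [1,0,0,14,0,0,0],
    [1,0,0,8,0,0,0],
    [1,0,0,4,0,0,0],
    [1,0,0,1,0,0,0],
    [1,0,0,0,0,0,0]
  ]
}}

```text
t: 11.93
eef_pos: [0.5358, 0.1222, 0.0738]
ee_rot: [3.14, -0.0, -1.536]
force: [0.6, -0.5, -1.5]
width: 0.0334
gripper_force: 30.0
```

Emit:
{"op": "servo_tool", "data": {
  "deltas": [
    [1,0,0,1,0,0,0],
    [1,0,0,0,0,0,0]
  ]
}}

```text
t: 12.1
eef_pos: [0.5359, 0.1222, 0.073]
ee_rot: [3.141, 0.0, -1.537]
force: [-0.6, -0.3, -2.1]
width: 0.0328
gripper_force: 30.0
```

Emit:
{"op": "servo_tool", "data": {
  "deltas": [
    [1,0,0,1,0,0,0],
    [1,0,0,1,0,0,0],
    [1,0,0,0,0,0,0]
  ]
}}

```text
t: 12.35
eef_pos: [0.5354, 0.1219, 0.0704]
ee_rot: [3.14, -0.0, -1.537]
force: [0.4, -0.4, -1.2]
width: 0.0333
gripper_force: 30.0
```

Emit:
{"op": "servo_tool", "data": {
  "deltas": [
    [1,0,0,1,0,0,0],
    [1,0,0,0,0,0,0]
  ]
}}

```text
t: 12.52
eef_pos: [0.5357, 0.1218, 0.0701]
ee_rot: [3.14, -0.0, -1.536]
force: [-2.7, -0.3, 5.9]
width: 0.0331
gripper_force: 30.0
```

Emit:
{"op": "servo_tool", "data": {
  "deltas": [
    [1,0,0,1,0,0,0],
    [1,0,0,0,0,0,0]
  ]
}}

```text
t: 12.68
eef_pos: [0.5358, 0.1218, 0.0701]
ee_rot: [3.141, -0.001, -1.536]
force: [-5.8, -1.9, 15.0]
width: 0.0335
gripper_force: 30.0
```

Foot on the floor. Relieve, open, rise.

Emit:
{"op": "servo_tool", "data": {
  "deltas": [
    [1,0,0,-1.5,0,0,0],
    [-1,0,0,0,0,0,0],
    [-1,0,0,0,0,0,0],
    [-1,0,0,0,0,0,0],
    [-1,0,0,0,0,0,0],
    [-1,0,0,-15,0,0,0],
    [-1,0,0,-35,0,0,0],
    [-1,0,0,-35,0,0,0],
    [-1,0,0,-35,0,0,0],
    [-1,0,0,-35,0,0,0],
    [-1,0,0,0,0,0,0]
  ]
}}

```text
t: 13.6
eef_pos: [0.5392, 0.123, 0.2324]
ee_rot: [-3.133, 0.003, -1.535]
force: [1.4, 0.1, 0.5]
width: 0.0871
gripper_force: 0.0
```

Run:
```python
from fit import *
v=[.5577,-.3488,np.radians(-82)]; p,r=grasp(v,.165); go(p,r); r0,p0,_=tool(); print('in target axes',r.inv().apply(p-p0)*1000, p)
```

```text
t 13.6 pos [0.5392 0.123  0.2324] rpy deg [-179.5    0.2  -88. ] q [ 0.58  0.15 -0.26  0.   -1.15 -0.55] w 0.0871
shift mm [378.3   8.6  59.9]
turn deg [ 1.33 35.13 -5.95]
in target axes [272.19645272  47.3840993  265.35901863] [ 0.54452864 -0.25508092  0.17116009]
```

Emit:
{"op": "servo_tool", "data": {
  "deltas": [
    [-1,20,0,0,0,0,0],
    [-1,39,1,0,0,0,0],
    [-1,39,1,0,0,0,0],
    [-1,39,1,0,0,0,0],
    [-1,39,1,0,0,0,0],
    [-1,39,1,0,0,0,0],
    [-1,39,1,0,0,0,0],
    [-1,37,1,12,0,0,0],
    [-1,37,1,12,0,0,0],
    [-1,30,1,20,0,0,0],
    [-1,20,0.6,16,0,0,0],
    [-1,0,0,0,0.27,7,-1.2],
    [-1,0,0,0,0.27,7,-1.2],
    [-1,0,0,0,0.27,7,-1.2],
    [-1,0,0,0,0.27,7,-1.2],
    [-1,0,0,0,0.25,7,-1.1],
    [-1,0,0,0,0,0,0],
    [-1,0,0,0,0,0,0]
  ]
}}

```text
t: 15.1
eef_pos: [0.5373, -0.2568, 0.1638]
ee_rot: [3.124, -0.589, -1.427]
force: [-1.0, -1.0, 0.4]
width: 0.0878
gripper_force: 0.0
```

Run:
```python
from crate import *
f=grab("wrist"); W2=np.load("w2.npy",allow_pickle=True).item()
hull=lambda v:fitting_hulls('slim',lambda P:lean(v).apply(P)+[v[0],v[1],.036])
V3=(f,masks(f)); V2=(W2,masks(W2))
for vs in ([V3],[V2,V3]):
    b=solve(vs,hull,(.5577,-.3488),"brass","blue",np.radians([-82,-78,-86])); print(np.round(b.x[:2],4),np.degrees(b.x[2]),b.fun)
    if len(vs)==1: go(*grasp(b.x,.075)); draw(f,hull(b.x),"w6o")
```

```text
[ 0.5568 -0.3512] -85.24802038945981 0.04251056979041179
t 15.15 pos [ 0.5381 -0.2571  0.1645] rpy deg [179.1 -33.7 -81.9] q [ 0.15  0.21 -0.78  0.87 -0.81 -0.7 ] w 0.0876
shift mm [ 6.8 -9.1 85. ]
turn deg [-1.01  1.31  2.74]
[ 0.5577 -0.3508] -84.26610365770335 0.0690164974596067
```

View pics/w6o.png

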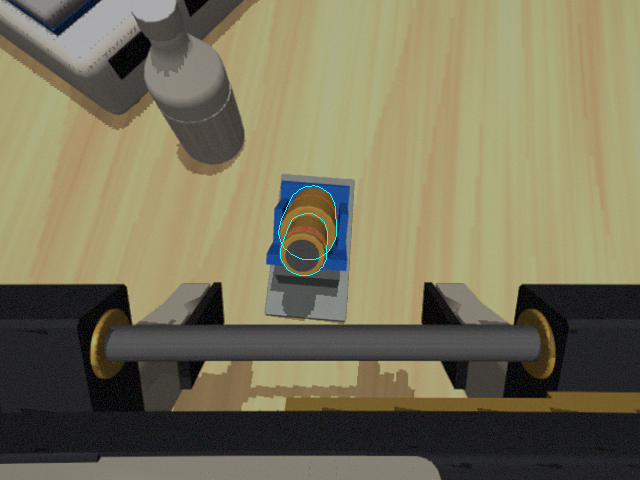

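Emit:
{"op": "servo_tool", "data": {
  "deltas": [
    [-1,3.8,-5.1,10,0,0,0],
    [-1,1,-1,25,0,0,0],
    [-1,1,-1,25,0,0,0],
    [-1,1,-2,25,0,0,0],
    [-1,0,0,0,-1,1.3,2.7],
    [1,0,0,0,0,0,0],
    [1,0,0,0,0,0,0],
    [1,0,0,0,0,0,0],
    [1,0,0,0,0,0,0],
    [1,0,0,0,0,0,0],
    [1,0,0,0,0,0,0],
    [1,0,0,0,0,0,0],
    [1,0,0,0,0,0,0],
    [1,0,0,0,0,0,0],
    [1,0,0,0,0,0,0],
    [1,0,0,0,0,0,0],
    [1,0,0,0,0,0,0],
    [1,0,0,0,0,0,0]
  ],
  "squeeze": 30
}}

```text
t: 16.65
eef_pos: [0.5537, -0.3087, 0.0983]
ee_rot: [-3.14, -0.613, -1.488]
force: [-2.3, 3.4, 3.9]
width: 0.0255
gripper_force: 30.0
```

Run:
```python
from fit import *
p,r=grasp([.5568,-.3512,np.radians(-85.2)],.075); go(p,r); r0,p0,s=tool(); print(s['gripper_force'],s['force']); go(p0+[0,0,.12],R.from_euler('xyz',[180,0,-88],degrees=True))
```

```text
t 16.65 pos [ 0.5537 -0.3087  0.0983] rpy deg [-179.9  -35.1  -85.3] q [-0.02  0.33 -0.84  1.15 -0.68 -0.91] w 0.0255
shift mm [-0.9  0.5  0.5]
turn deg [-0.05 -0.09 -0.07]
29.972439932171255 [-2.30533446  3.40260373  3.86831221]
t 16.65 pos [ 0.5537 -0.3087  0.0983] rpy deg [-179.9  -35.1  -85.3] q [-0.02  0.33 -0.84  1.15 -0.68 -0.91] w 0.0255
shift mm [ 69.   -0.2 -98.2]
turn deg [ -0.93 -35.09   2.66]
```

Emit:
{"op": "servo_tool", "data": {
  "deltas": [
    [1,7,0,-10,0,0,0],
    [1,13,0,-18,0,0,0],
    [1,13,0,-18,0,0,0],
    [1,13,0,-18,0,0,0],
    [1,13,0,-18,0,0,0],
    [1,10,0,-16,0,0,0],
    [1,0,0,0,-0.15,-5,0.38],
    [1,0,0,0,-0.15,-5,0.38],
    [1,0,0,0,-0.15,-5,0.38],
    [1,0,0,0,-0.15,-5,0.38],
    [1,0,0,0,-0.15,-5,0.38],
    [1,0,0,0,-0.15,-5,0.38],
    [1,0,0,0,-0.05,-5.1,0.38]
  ]
}}

```text
t: 17.73
eef_pos: [0.5545, -0.3081, 0.2185]
ee_rot: [-3.14, 0.005, -1.535]
force: [-0.4, -0.8, -0.4]
width: 0.0253
gripper_force: 29.9
```

Emit:
{"op": "servo_tool", "data": {
  "deltas": [
    [1,-20,0,-5,0,0,0],
    [1,-36,0,-5,0,0,0],
    [1,-36,0,-5,0,0,0],
    [1,-36,0,-5,0,0,0],
    [1,-36,0,-5,0,0,0],
    [1,-36,0,-5,0,0,0],
    [1,-36,0,-5,0,0,0],
    [1,-36,0,-5,0,0,0],
    [1,-36,0,-5,0,0,0],
    [1,-36,0,-5,0,0,0],
    [1,-36,0,0,0,0,0],
    [1,-36,0,0,0,0,0],
    [1,-36,0,0,0,0,0],
    [1,-36,0,0,0,0,0],
    [1,-22,0,0,0,0,0],
    [1,0,0,0,0,0,0],
    [1,0,0,0,0,0,0]
  ]
}}

```text
t: 19.15
eef_pos: [0.5357, 0.2019, 0.2675]
ee_rot: [3.14, -0.0, -1.534]
force: [0.2, -0.1, -1.2]
width: 0.0252
gripper_force: 29.9
```

Run:
```python
import fit; fit.DV=85
from inhand import *
f=grab("wrist","w7"); r,p,s=tool()
m=masks(f); m["dark"][275:]=False; m["dark"][:,:260]=False
b=solve([(f,m)],box,(.536,.1279),"dark","brass",np.radians([1,3])); print(np.round(b.x[:2],4),np.degrees(b.x[2]),b.fun)
c=cells(b.x); x,c0,c1,h=inhand("slim",f,r,p,.075); print(x,c0,c1)
draw(f,box(b.x)+h+fitting_hulls('stout',lambda P:P+c['wide']),"w7o")
print(c['narrow']); go(c['narrow']+[0,0,.075],R.from_euler('xyz',[180,0,-88],degrees=True))
```

```text
[0.535  0.1274] 1.798574829986782 0.05933448006771502
[-0.60554908  1.39671614  1.64394849 -3.16104445] 0.3223992824779155 0.16050286631038774
[0.53696549 0.06543012 0.004     ]
t 19.2 pos [0.5358 0.201  0.2676] rpy deg [179.9  -0.  -88. ] q [ 0.7   0.17 -0.15 -0.   -1.25 -0.66] w 0.0253
shift mm [135.5   3.4 188.7]
turn deg [ 0.07 -0.01  0.02]
```

View pics/w7o.png

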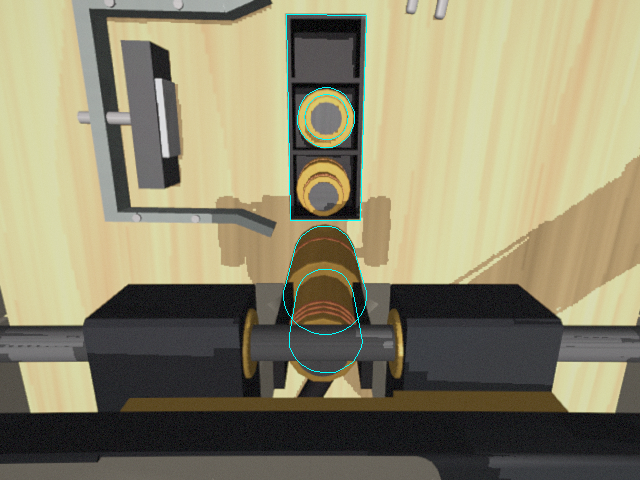

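Stout stands upright in the wide cell (326,118), crate (326,118) unmoved, slim held straight at (325,280). That exhausts my picture views, so from here on I go by numbers.

Emit:
{"op": "servo_tool", "data": {
  "deltas": [
    [1,20,0.4,0,0,0,0],
    [1,35,1,0,0,0,0],
    [1,35,1,0,0,0,0],
    [1,30,1,0,0,0,0],
    [1,15.5,0,10,0,0,0],
    [1,0,0,35,0,0,0],
    [1,0,0,35,0,0,0],
    [1,0,0,25,0,0,0],
    [1,0,0,5,0,0,0],
    [1,0,0,0,0,0,0],
    [1,0,0,0,0,0,0]
  ]
}}

```text
t: 20.12
eef_pos: [0.5382, 0.0648, 0.1595]
ee_rot: [-3.141, 0.0, -1.537]
force: [-0.2, -0.6, 0.7]
width: 0.0254
gripper_force: 29.9
```

Run:
```python
import fit; fit.DV=85
from inhand import *
f=grab("wrist"); r,p,s=tool()
x,c0,c1,h=inhand("slim",f,r,p,.075); print(x,c0,c1)
m=masks(f)["brass"]; S=sil(f,h)>.5; print([(row,(np.nonzero(m[row,240:400])[0][[0,-1]]+240).tolist(),(np.nonzero(S[row,240:400])[0][[0,-1]]+240).tolist()) for row in (232,240,255,270,280) if m[row,240:400].any() and S[row,240:400].any()])
go(np.array([.53697,.06543,.004])+[0,0,.075],R.from_euler('xyz',[180,0,-88],degrees=True))
foot=r.apply(R.from_euler('y',x[3],degrees=True).apply([0,0,.094])+[x[0]/1e3,x[1]/1e3,-.019+x[2]/1e3])+p; print("foot",foot,s['force'])
```

```text
[ 0.13257111  1.8803306   1.03424833 -2.05741356] 0.14059917292823354 0.027342798960842928
[(232, [304, 344], [304, 343]), (240, [298, 350], [297, 350]), (255, [292, 355], [292, 355]), (270, [289, 358], [289, 359]), (280, [286, 361], [286, 362])]
t 20.17 pos [0.5386 0.0653 0.1601] rpy deg [-179.9    0.   -88. ] q [ 0.48  0.2  -0.38  0.   -1.   -0.45] w 0.0251
shift mm [-0.1  1.8 81.1]
turn deg [-0.14  0.05 -0.04]
foot [0.53681038 0.06853192 0.0841226 ] [ 0.99953433 -0.69968923  0.10730227]
```

Emit:
{"op": "servo_tool", "data": {
  "deltas": [
    [1,1,0.5,8,0,0,0],
    [1,0.5,0,12,0,0,0],
    [1,0,0,10,0,0,0],
    [1,0,0,8,0,0,0],
    [1,0,0,8,0,0,0],
    [1,0,0,0,0,0,0]
  ]
}}

```text
t: 20.67
eef_pos: [0.536, 0.0636, 0.1106]
ee_rot: [3.139, -0.0, -1.537]
force: [-0.4, -0.3, -1.2]
width: 0.0256
gripper_force: 29.9
```

Emit:
{"op": "servo_tool", "data": {
  "deltas": [
    [1,0,0,8,0,0,0],
    [1,0,0,8,0,0,0],
    [1,0,0,8,0,0,0],
    [1,0,0,5,0,0,0],
    [1,0,0,2,0,0,0],
    [1,0,0,0,0,0,0]
  ]
}}

```text
t: 21.17
eef_pos: [0.5365, 0.0636, 0.0805]
ee_rot: [3.14, -0.0, -1.537]
force: [-0.4, -0.5, -0.6]
width: 0.0254
gripper_force: 29.9
```

Emit:
{"op": "servo_tool", "data": {
  "deltas": [
    [1,0,0,1,0,0,0],
    [1,0,0,0,0,0,0]
  ]
}}

```text
t: 21.33
eef_pos: [0.5371, 0.0639, 0.0803]
ee_rot: [-3.141, 0.001, -1.536]
force: [-0.8, 0.1, -0.5]
width: 0.0252
gripper_force: 29.9
```

Emit:
{"op": "servo_tool", "data": {
  "deltas": [
    [1,0,0,1,0,0,0],
    [1,0,0,0,0,0,0]
  ]
}}

```text
t: 21.5
eef_pos: [0.537, 0.0639, 0.0794]
ee_rot: [-3.141, 0.001, -1.536]
force: [0.2, -0.3, -0.5]
width: 0.0251
gripper_force: 29.9
```

Emit:
{"op": "servo_tool", "data": {
  "deltas": [
    [1,0,0,1,0,0,0],
    [1,0,0,0,0,0,0]
  ]
}}

```text
t: 21.67
eef_pos: [0.5372, 0.0639, 0.079]
ee_rot: [-3.141, 0.0, -1.536]
force: [-2.3, 0.2, 6.0]
width: 0.0252
gripper_force: 30.0
```

Emit:
{"op": "servo_tool", "data": {
  "deltas": [
    [1,0,0,-0.5,0,0,0],
    [-1,0,0,0,0,0,0],
    [-1,0,0,0,0,0,0],
    [-1,0,0,0,0,0,0],
    [-1,0,0,0,0,0,0],
    [-1,0,0,-12,0,0,0],
    [-1,0,0,-35,0,0,0],
    [-1,0,0,-35,0,0,0],
    [-1,-35,0,-20,0,0,0],
    [-1,-35,0,-20,0,0,0],
    [-1,-35,0,-20,0,0,0],
    [-1,-35,0,0,0,0,0],
    [-1,0,0,0,0,0,0],
    [-1,0,0,0,0,0,0]
  ]
}}

```text
t: 22.83
eef_pos: [0.5318, 0.2054, 0.2206]
ee_rot: [3.141, 0.001, -1.534]
force: [-0.4, -0.4, -0.9]
width: 0.0874
gripper_force: 0.0
```

```bash
cat > look.py <<'E'
import fit; fit.DV=85
from inhand import *
def upright(kind,f,x0):
    m=masks(f); m["n"]=np.zeros((480,640),bool); m["n"][283:]=True
    T=lambda v:(lambda P:(R.from_euler('xy',[v[2],v[3]],degrees=True)).apply(P)+[v[0],v[1],.004])
    fun=lambda v:cost([(f,m)],fitting_hulls(kind,T(v)),"brass","n")
    b=minimize(fun,[*x0,0,0],method='Nelder-Mead',options=dict(initial_simplex=np.r_[[[*x0,0,0]],np.array([*x0,0,0])+np.diag([.004,.004,3,3])],xatol=.05))
    return np.round(b.x,4),round(b.fun,3)
E
python3 - <<'E'
from look import *
f=grab("wrist"); np.save("w8.npy",f,allow_pickle=True); r,p,s=tool()
m=masks(f); m["dark"][275:]=False; m["dark"][:,:245]=False
b=solve([(f,m)],box,(.535,.1274),"dark","brass",np.radians([1,3])); print(np.round(b.x[:2],4),np.degrees(b.x[2]),b.fun)
c=cells(b.x); print(c)
print("slim",upright('slim',f,c['narrow'][:2])); print("stout",upright('stout',f,c['wide'][:2]))
go(p)
E
```

```text
[0.5353 0.1268] 1.8493212602902886 0.14797663221255475
{'narrow': array([0.53734216, 0.06485113, 0.004     ]), 'wide': array([0.53553498, 0.12082196, 0.004     ]), 'full': array([0.53353417, 0.18278966, 0.004     ])}
slim (array([ 0.5354,  0.0637, -0.8559, -0.0089]), np.float64(0.478))
stout (array([0.5337, 0.123 , 0.5589, 1.0379]), np.float64(0.216))
t 22.88 pos [0.5317 0.2042 0.2203] rpy deg [179.9   0.  -87.9] q [ 0.71  0.19 -0.23 -0.   -1.15 -0.67] w 0.0876
shift mm [0. 0. 0.]
```

Both stand upright. The crate is ~3.5 mm to +y of the bay's centreline; nudge its +y end wall with shut fingers.

Emit:
{"op": "servo_tool", "data": {
  "deltas": [
    [1,-21,-1,0,0,0,0],
    [1,-22,-1,0,0,0,0],
    [1,0,0,15,0,0,0],
    [1,0,0,25,0,0,0],
    [1,0,0,30,0,0,0],
    [1,0,0,30,0,0,0],
    [1,0,0,30,0,0,0],
    [1,0,0,25,0,0,0],
    [1,0,0,15,0,0,0],
    [1,0,0,5,0,0,0],
    [1,0,0,0,0,0,0],
    [1,0,0,0,0,0,0],
    [1,0,0,0,0,0,0],
    [1,0,0,0,0,0,0],
    [1,0,0,0,0,0,0]
  ]
}}

```text
t: 24.13
eef_pos: [0.5331, 0.2471, 0.0469]
ee_rot: [-3.14, 0.002, -1.536]
force: [-0.9, 0.3, 0.2]
width: 0.0012
gripper_force: 0.0
```

Emit:
{"op": "servo_tool", "data": {
  "deltas": [
    [1,5,0,0,0,0,0],
    [1,5,0,0,0,0,0],
    [1,2,0,0,0,0,0],
    [1,2,0,0,0,0,0],
    [1,0,0,0,0,0,0]
  ]
}}

```text
t: 24.55
eef_pos: [0.533, 0.2322, 0.0458]
ee_rot: [3.141, 0.0, -1.537]
force: [-0.1, 0.4, -0.4]
width: 0.0004
gripper_force: 0.0
```

Emit:
{"op": "servo_tool", "data": {
  "deltas": [
    [1,2,0,0,0,0,0],
    [1,1,0,0,0,0,0],
    [1,1,0,0,0,0,0]
  ]
}}

```text
t: 24.8
eef_pos: [0.5332, 0.2287, 0.0457]
ee_rot: [3.141, 0.0, -1.536]
force: [-0.1, 0.3, -0.8]
width: 0.0004
gripper_force: 0.0
```

Emit:
{"op": "servo_tool", "data": {
  "deltas": [
    [1,1,0,0,0,0,0],
    [1,1,0,0,0,0,0]
  ]
}}

```text
t: 24.97
eef_pos: [0.5333, 0.2267, 0.0457]
ee_rot: [3.141, 0.0, -1.536]
force: [0.7, -0.0, -0.0]
width: -0.0
gripper_force: 0.0
```

Emit:
{"op": "servo_tool", "data": {
  "deltas": [
    [1,1,0,0,0,0,0],
    [1,1,0,0,0,0,0]
  ]
}}

```text
t: 25.13
eef_pos: [0.5336, 0.2253, 0.0458]
ee_rot: [-3.141, 0.001, -1.536]
force: [0.8, 2.6, -1.7]
width: 0.0003
gripper_force: 1.4
```

Emit:
{"op": "servo_tool", "data": {
  "deltas": [
    [1,1,0,0,0,0,0],
    [1,1,0,0,0,0,0],
    [1,1,0,0,0,0,0],
    [1,0.5,0,0,0,0,0],
    [1,0,0,0,0,0,0]
  ]
}}

```text
t: 25.55
eef_pos: [0.5335, 0.2213, 0.0457]
ee_rot: [3.141, 0.0, -1.537]
force: [-0.3, 2.5, -1.1]
width: 0.0006
gripper_force: 1.2
```

Emit:
{"op": "servo_tool", "data": {
  "deltas": [
    [-1,-10,0,0,0,0,0],
    [-1,-10,0,0,0,0,0],
    [-1,0,0,-30,0,0,0],
    [-1,0,0,-38,0,0,0],
    [-1,0,0,-38,0,0,0],
    [-1,0,0,-38,0,0,0],
    [-1,0,0,-35,0,0,0],
    [-1,20,0,0,0,0,0],
    [-1,20,0,0,0,0,0],
    [-1,0,0,0,0,0,0],
    [-1,0,0,0,0,0,0]
  ]
}}

```text
t: 26.47
eef_pos: [0.5341, 0.2011, 0.2251]
ee_rot: [3.142, 0.0, -1.537]
force: [0.2, -0.8, 0.3]
width: 0.0686
gripper_force: 0.0
```

Run:
```python
from look import *
f=grab("wrist"); r,p,s=tool()
m=masks(f); m["dark"][275:]=False; m["dark"][:,:245]=False
b=solve([(f,m)],box,(.535,.1235),"dark","brass",np.radians([1,3])); print(np.round(b.x[:2],4),np.degrees(b.x[2]),b.fun)
n=np.array([-.02575,.99967]); print("off",b.x[:2]@n-.1097)
u=np.array([.99967,.02575]); y=np.radians(1.6)
# push pose: tool z forward-down by 20 deg, y along crate y, behind the -x wall
z=np.array([np.sin(.349),0,-np.cos(.349)]); Q=R.from_euler('z',y)*R.from_matrix(np.c_[np.cross([0,1,0],z),[0,1,0],z])
mid=b.x[:2]; t=np.r_[mid-u*(.034+.04),.0]; print(Q.as_euler('xyz',degrees=True)); go(t+[0,0,.2],Q); print(t)
```

```text
[0.5354 0.1215] 1.9150278977417525 0.15990916306025404
off -0.002018880192299524
[-180.           19.99622705 -178.4       ]
t 26.52 pos [0.5342 0.2015 0.2248] rpy deg [180.    0.  -88.1] q [ 0.7   0.19 -0.22 -0.   -1.16 -0.67] w 0.0722
shift mm [79.4 75.5 24.8]
turn deg [ 15.77 -15.65  89.34]
[0.46139847 0.1196016  0.        ]
```

Emit:
{"op": "servo_tool", "data": {
  "deltas": [
    [-1,30,30,0,0,0,0],
    [-1,30,30,0,0,0,0],
    [-1,0,0,0,1.213,-1.204,6.872],
    [-1,0,0,0,1.213,-1.204,6.872],
    [-1,0,0,0,1.213,-1.204,6.872],
    [-1,0,0,0,1.213,-1.204,6.872],
    [-1,0,0,0,1.213,-1.204,6.872],
    [-1,0,0,0,1.213,-1.204,6.872],
    [-1,0,0,0,1.213,-1.204,6.872],
    [-1,0,0,0,1.213,-1.204,6.872],
    [-1,0,0,0,1.213,-1.204,6.872],
    [-1,0,0,0,1.213,-1.204,6.872],
    [-1,0,0,0,1.213,-1.204,6.872],
    [-1,0,0,0,1.213,-1.204,6.872],
    [-1,0,0,0,1.213,-1.204,6.872],
    [-1,0,0,0,0,0,0],
    [-1,0,0,0,0,0,0]
  ]
}}

```text
t: 27.93
eef_pos: [0.477, 0.141, 0.2245]
ee_rot: [-3.138, 0.347, -3.099]
force: [0.0, -0.1, -0.3]
width: 0.0876
gripper_force: 0.0
```

Run:
```python
from look import *
z=np.array([np.sin(.349),0,-np.cos(.349)]); Q=R.from_euler('z',np.radians(1.6))*R.from_matrix(np.c_[np.cross([0,1,0],z),[0,1,0],z])
go([.458,.1205,.18],Q); go([.458,.1205,.03],Q)
```

```text
t 27.93 pos [0.477  0.141  0.2245] rpy deg [-179.8   19.9 -177.5] q [ 0.87 -0.15 -0.77  0.38 -0.74 -2.65] w 0.0876
shift mm [ 33.7 -19.6  35.1]
turn deg [ 0.1  -0.14  0.82]
t 27.93 pos [0.477  0.141  0.2245] rpy deg [-179.8   19.9 -177.5] q [ 0.87 -0.15 -0.77  0.38 -0.74 -2.65] w 0.0876
shift mm [ 84.7 -19.1 176.2]
turn deg [ 0.1  -0.14  0.82]
```

Emit:
{"op": "servo_tool", "data": {
  "deltas": [
    [-1,17,-10,17,0,0,0],
    [-1,17,-10,18,0,0,0.8],
    [-1,10,0,28,0,0,0],
    [-1,10,0,28,0,0,0],
    [-1,10,0,28,0,0,0],
    [-1,0,0,0,0,0,0],
    [-1,0,0,0,0,0,0]
  ]
}}

```text
t: 28.52
eef_pos: [0.4687, 0.1213, 0.1057]
ee_rot: [3.14, 0.317, -3.117]
force: [-1.1, 0.4, 1.7]
width: 0.0875
gripper_force: 0.0
```

Run:
```python
from look import *
z=np.array([np.sin(.349),0,-np.cos(.349)]); Q=R.from_euler('z',np.radians(1.6))*R.from_matrix(np.c_[np.cross([0,1,0],z),[0,1,0],z])
go([.458,.1205,.028],Q)
```

```text
t 28.52 pos [0.4687 0.1213 0.1057] rpy deg [ 179.9   18.1 -178.6] q [ 0.77 -0.01 -1.01  0.59 -0.38 -2.85] w 0.0875
shift mm [34.4 -0.7 70.5]
turn deg [ 0.05 -1.85 -0.19]
```

Emit:
{"op": "servo_tool", "data": {
  "deltas": [
    [-1,0,0,0,0,4.1,0],
    [-1,3,0,12,0,0,0],
    [-1,4,0,20,0,0,0],
    [-1,4,0,20,0,0,0],
    [-1,3,0,14,0,0,0],
    [-1,0,0,0,0,0,0],
    [-1,0,0,0,0,0,0]
  ]
}}

```text
t: 29.1
eef_pos: [0.4803, 0.1209, 0.0492]
ee_rot: [3.139, 0.25, -3.12]
force: [0.3, -0.8, 0.1]
width: 0.0875
gripper_force: 0.0
```

Run:
```python
from look import *
th=np.radians(14); z=np.array([np.sin(th),0,-np.cos(th)]); Q=R.from_euler('z',np.radians(1.6))*R.from_matrix(np.c_[np.cross([0,1,0],z),[0,1,0],z])
go([.475,.1205,.035],Q)
```

```text
t 29.1 pos [0.4803 0.1209 0.0492] rpy deg [ 179.9   14.3 -178.8] q [ 0.69  0.14 -1.02  0.62 -0.26 -2.83] w 0.0875
shift mm [ 8.7 -0.3 12.5]
turn deg [ 0.06  0.34 -0.37]
```

The wrist limit keeps the tip at z=49 mm here; push the first 30 mm gently at this height, then back off and go lower where there is more reach.

Emit:
{"op": "servo_tool", "data": {
  "deltas": [
    [-1,-4.8,0,1.2,0,0,-0.4],
    [-1,-4.8,0,1.5,0,0,0],
    [-1,-3.9,0,1.2,0,0,0],
    [-1,-3.9,0,1.2,0,0,0],
    [-1,-3.9,0,1.2,0,0,0],
    [-1,0,0,0,0,0,0]
  ]
}}

```text
t: 29.6
eef_pos: [0.5032, 0.1221, 0.0482]
ee_rot: [3.14, 0.25, -3.114]
force: [0.5, -0.5, 0.2]
width: 0.0875
gripper_force: 0.0
```

Emit:
{"op": "servo_tool", "data": {
  "deltas": [
    [-1,-3.9,0,1,0,0,0],
    [-1,-3.9,0,1,0,0,0],
    [-1,-3.9,0,1,0,0,0],
    [-1,-3.9,0,1,0,0,0],
    [-1,-3.9,0,1,0,0,0],
    [-1,0,0,0,0,0,0]
  ]
}}

```text
t: 30.1
eef_pos: [0.5231, 0.1225, 0.048]
ee_rot: [3.14, 0.25, -3.114]
force: [-1.1, -0.1, -0.5]
width: 0.0875
gripper_force: 0.0
```

Run:
```python
from look import *
f=grab("wrist","w9"); g=grab("scene","s9")
for n,F in (("w",f),("s",g)):
    for q in ("crate","stout","slim","loaded"): print(n,q,rec(F,q))
S0=np.load("scene.npy",allow_pickle=True).item()
for F,x0 in ((S0,(.535,.1275)),(g,(.56,.1235))):
    m=masks(F); m["dark"][:195]=False
    b=solve([(F,m)],box,x0,"dark","brass",np.radians([1.6])); print(np.round(b.x[:2],4),np.degrees(b.x[2]),b.fun)
```

```text
w crate [(0.8, array([0.5368, 0.1218, 0.0286]))]
w stout [(0.61, array([0.5512, 0.115 , 0.0649]))]
w slim [(0.82, array([0.5538, 0.0758, 0.0694]))]
w loaded [(0.86, array([0.546 , 0.165 , 0.0655]))]
s crate [(0.95, array([0.6013, 0.1066, 0.0355]))]
s stout [(0.68, array([0.5765, 0.1081, 0.0758])), (0.2, array([0.583 , 0.1659, 0.0747]))]
s slim [(0.97, array([0.5771, 0.0537, 0.0721])), (0.19, array([ 0.6855, -0.4254,  0.0796]))]
s loaded [(0.72, array([0.5841, 0.1687, 0.0722]))]
[0.5363 0.1276] 2.0845347051974543 0.41994947954603357
[0.5671 0.1191] 0.839092876199601 0.559943398119838
```

The crate has followed by ~31 mm. Back off, get lower with more tilt.

Emit:
{"op": "servo_tool", "data": {
  "deltas": [
    [-1,6,0,-1.5,0,0,0],
    [-1,0,0,0,0,-4,0],
    [-1,2,0,6,0,0,0],
    [-1,3,0,8,0,0,0],
    [-1,1,0,4,0,0,0],
    [-1,0,0,0,0,0,0],
    [-1,0,0,0,0,0,0]
  ]
}}

```text
t: 31.18
eef_pos: [0.5277, 0.1222, 0.0375]
ee_rot: [-3.134, 0.274, -3.119]
force: [-0.2, 0.2, 0.0]
width: 0.0876
gripper_force: 0.0
```

Run:
```python
from look import *
go([.5231,.1225,.03])
```

```text
t 31.18 pos [0.5277 0.1222 0.0375] rpy deg [-179.6   15.7 -178.7] q [ 0.54  0.21 -1.02  0.94 -0.17 -3.  ] w 0.0876
shift mm [6.4 0.5 5.9]
```

Emit:
{"op": "servo_tool", "data": {
  "deltas": [
    [-1,-3.9,0,1,0.2,1,0],
    [-1,-3.9,0,1,0.2,1,0],
    [-1,-3.9,0,1,0,0.5,0],
    [-1,-3.9,0,1,0,0.5,0],
    [-1,-3.9,0,1,0,0,0],
    [-1,-3.9,0,1,0,0,0],
    [-1,-3.9,0,1,0,0,0],
    [-1,-3.9,0,1,0,0,0]
  ]
}}

```text
t: 31.85
eef_pos: [0.561, 0.1221, 0.0381]
ee_rot: [-3.127, 0.229, -3.119]
force: [-2.2, 0.1, -2.1]
width: 0.0877
gripper_force: 1.4
```

Run:
```python
from look import *
g=grab("scene"); go([.6,.1245,.036],R.from_euler('xyz',[180,13,-178.5],degrees=True)); print(tool()[2]['force'])
for q in ("crate","stout","slim","loaded"): print(q,rec(g,q))
```

```text
t 31.9 pos [0.5619 0.1223 0.0382] rpy deg [-179.2   13.2 -178.7] q [ 0.62  0.29 -0.79  0.43 -0.34 -2.57] w 0.0879
shift mm [-36.6   1.5  10.8]
turn deg [-0.87  0.17 -0.22]
[ 0.05814092  0.53879045 -0.75117805]
crate [(0.81, array([0.6396, 0.1103, 0.0362]))]
stout [(0.71, array([0.6154, 0.1086, 0.0784]))]
slim [(0.94, array([0.6112, 0.0575, 0.0707]))]
loaded [(0.9, array([0.6204, 0.1726, 0.0727])), (0.56, array([0.6591, 0.3989, 0.0642]))]
```

Emit:
{"op": "servo_tool", "data": {
  "deltas": [
    [-1,-3.9,0.1,0.9,-0.4,0,-0.2],
    [-1,-3.9,0.1,0.9,-0.4,0,0],
    [-1,-3.9,0.1,0.9,0,0,0],
    [-1,-3.9,0.1,0.9,0,0,0],
    [-1,-3.9,0.1,0.9,0,0,0],
    [-1,0,0,0,0,0,0]
  ]
}}

```text
t: 32.6
eef_pos: [0.5824, 0.1238, 0.0386]
ee_rot: [-3.141, 0.231, -3.116]
force: [-0.7, -0.3, -0.8]
width: 0.0872
gripper_force: 0.1
```

Emit:
{"op": "servo_tool", "data": {
  "deltas": [
    [-1,-2.9,0.1,0.7,0,0,0],
    [-1,-2.9,0.1,0.7,0,0,0],
    [-1,-2.9,0.1,0.7,0,0,0],
    [-1,-2.9,0.1,0.7,0,0,0],
    [-1,0,0,0,0,0,0]
  ]
}}

```text
t: 33.02
eef_pos: [0.5942, 0.1246, 0.0386]
ee_rot: [-3.141, 0.231, -3.116]
force: [0.2, -0.3, -0.2]
width: 0.0881
gripper_force: 0.3
```

Emit:
{"op": "servo_tool", "data": {
  "deltas": [
    [-1,-1.95,0,0.46,0,0,0],
    [-1,-1.95,0,0.46,0,0,0],
    [-1,-1.95,0,0.46,0,0,0],
    [-1,-1.95,0,0.46,0,0,0],
    [-1,-1.95,0,0.46,0,0,0]
  ]
}}

```text
t: 33.43
eef_pos: [0.6035, 0.1246, 0.0385]
ee_rot: [-3.141, 0.23, -3.116]
force: [-5.4, 0.2, 3.8]
width: 0.0877
gripper_force: 2.5
```

Emit:
{"op": "servo_tool", "data": {
  "deltas": [
    [-1,-1,0,0.23,0,0,0],
    [-1,-1,0,0.23,0,0,0],
    [-1,-1,0,0.23,0,0,0]
  ]
}}

```text
t: 33.68
eef_pos: [0.6065, 0.1246, 0.0385]
ee_rot: [-3.141, 0.23, -3.116]
force: [-5.7, 0.9, 4.3]
width: 0.0881
gripper_force: 2.6
```

Emit:
{"op": "servo_tool", "data": {
  "deltas": [
    [-1,-1,0,0.23,0,0,0],
    [-1,-1,0,0.23,0,0,0]
  ]
}}

```text
t: 33.85
eef_pos: [0.6084, 0.1246, 0.0385]
ee_rot: [-3.141, 0.23, -3.116]
force: [-7.7, 0.6, 4.4]
width: 0.088
gripper_force: 3.7
```

Emit:
{"op": "servo_tool", "data": {
  "deltas": [
    [-1,-0.6,0,0.14,0,0,0],
    [-1,-0.4,0,0.1,0,0,0]
  ]
}}

```text
t: 34.02
eef_pos: [0.6093, 0.1246, 0.0384]
ee_rot: [-3.141, 0.23, -3.116]
force: [-7.0, 0.5, 5.2]
width: 0.0879
gripper_force: 3.9
```

Emit:
{"op": "servo_tool", "data": {
  "deltas": [
    [-1,-0.6,0,0.14,0,0,0],
    [-1,0,0,0,0,0,0]
  ]
}}

```text
t: 34.18
eef_pos: [0.6099, 0.1246, 0.0385]
ee_rot: [-3.141, 0.23, -3.116]
force: [-6.7, -0.3, 4.1]
width: 0.0874
gripper_force: 3.4
```

Emit:
{"op": "servo_tool", "data": {
  "deltas": [
    [-1,-1,0,0.23,0,0,0],
    [-1,0,0,0,0,0,0]
  ]
}}

```text
t: 34.35
eef_pos: [0.6109, 0.1247, 0.0384]
ee_rot: [-3.141, 0.23, -3.116]
force: [-6.3, -0.0, 4.9]
width: 0.0879
gripper_force: 3.4
```

Emit:
{"op": "servo_tool", "data": {
  "deltas": [
    [-1,-0.6,0,0.14,0,0,0],
    [-1,0,0,0,0,0,0]
  ]
}}

```text
t: 34.52
eef_pos: [0.6114, 0.1246, 0.0384]
ee_rot: [-3.141, 0.23, -3.116]
force: [-7.6, 1.2, 5.4]
width: 0.0877
gripper_force: 3.7
```

Emit:
{"op": "servo_tool", "data": {
  "deltas": [
    [-1,-0.6,0,0.14,0,0,0],
    [-1,0,0,0,0,0,0]
  ]
}}

```text
t: 34.68
eef_pos: [0.612, 0.1247, 0.0384]
ee_rot: [-3.141, 0.23, -3.116]
force: [-7.2, 0.1, 4.7]
width: 0.0874
gripper_force: 3.8
```

Emit:
{"op": "servo_tool", "data": {
  "deltas": [
    [-1,-0.7,0,0.17,0,0,0],
    [-1,0,0,0,0,0,0]
  ]
}}

```text
t: 34.85
eef_pos: [0.6127, 0.1247, 0.0384]
ee_rot: [-3.141, 0.23, -3.116]
force: [-7.3, 0.5, 5.8]
width: 0.0875
gripper_force: 3.9
```

Run:
```python
from look import *
g=grab("scene","s10"); f=grab("wrist","w10"); d=grab("side","d10")
for q in ("crate","stout","slim","loaded"): print(q,rec(g,q,1),rec(f,q,1),rec(d,q,1))
go([.6,.12,.036])
# fit crate in scene allowing occlusions
m=masks(g); m["dark"][:195]=False
b=solve([(g,m)],box,(.655,.1255),"dark","brass",np.radians([1.6])); print(np.round(b.x[:2],4),np.degrees(b.x[2]),b.fun)
```

```text
crate [(0.84, array([0.6899, 0.0692, 0.0466]))] [(0.62, array([0.6239, 0.1229, 0.0253]))] [(0.7, array([0.6408, 0.2042, 0.0443]))]
stout [(0.74, array([0.6679, 0.1108, 0.0733]))] [(0.74, array([0.6364, 0.1172, 0.0597]))] [(0.46, array([0.6513, 0.1217, 0.1028]))]
slim [(0.83, array([0.6635, 0.0576, 0.0738]))] [(0.84, array([0.6419, 0.0763, 0.0606]))] [(0.56, array([0.6519, 0.0783, 0.0921]))]
loaded [] [(0.91, array([0.6336, 0.1655, 0.0568]))] [(0.77, array([0.6538, 0.1959, 0.0619]))]
t 35.6 pos [0.6127 0.1247 0.0384] rpy deg [-179.9   13.2 -178.5] q [ 0.57  0.35 -0.64  0.31 -0.4  -2.4 ] w 0.0875
shift mm [13.  -4.3 -0.6]
[0.6965 0.1062] -30.3538752282458 0.4604132300060525
```

Emit:
{"op": "servo_tool", "data": {
  "deltas": [
    [-1,-0.7,0,0.17,0,0,0],
    [-1,0,0,0,0,0,0]
  ]
}}

```text
t: 35.77
eef_pos: [0.6131, 0.1246, 0.0384]
ee_rot: [-3.14, 0.229, -3.116]
force: [-10.0, 1.6, 6.0]
width: 0.0877
gripper_force: 4.9
```

Emit:
{"op": "servo_tool", "data": {
  "deltas": [
    [-1,-0.7,0,0.17,0,0,0],
    [-1,0,0,0,0,0,0]
  ]
}}

```text
t: 35.93
eef_pos: [0.6132, 0.1245, 0.0382]
ee_rot: [-3.14, 0.228, -3.116]
force: [-13.7, 2.8, 8.5]
width: 0.0876
gripper_force: 6.9
```

Emit:
{"op": "servo_tool", "data": {
  "deltas": [
    [-1,-0.7,0,0.17,0,0,0],
    [-1,0,0,0,0,0,0]
  ]
}}

```text
t: 36.1
eef_pos: [0.6133, 0.1244, 0.0381]
ee_rot: [-3.14, 0.228, -3.116]
force: [-18.2, 3.5, 12.3]
width: 0.0876
gripper_force: 9.0
```

Home against the stop. Back off horizontally, then rise.

Emit:
{"op": "servo_tool", "data": {
  "deltas": [
    [-1,0,0,0,0,0,0],
    [-1,1,0,-0.23,0,0,0],
    [-1,1,0,-0.23,0,0,0],
    [-1,2,0,-0.5,0,0,0],
    [-1,10,0,-2.4,0,0,0],
    [-1,20,0,-5,0,0,0],
    [-1,10,0,-20,0,0,0],
    [-1,-3,0,-35,0,0,0],
    [-1,-8,0,-35,0,0,0],
    [-1,-8,0,-35,0,0,0],
    [-1,-8,0,-35,0,0,0],
    [-1,0,0,-35,0,4,0],
    [-1,0,0,-20,0,4,0],
    [-1,0,0,0,0,4,0],
    [-1,0,0,0,0,0,0]
  ]
}}

```text
t: 37.35
eef_pos: [0.5523, 0.1246, 0.2544]
ee_rot: [3.14, 0.022, -3.116]
force: [1.2, 0.3, -0.0]
width: 0.0876
gripper_force: 0.0
```

Run:
```python
from look import *
go([.71,.1247,.3])
f=grab("scene"); 
for q in ("crate","stout","slim","loaded","plate"): print(q,rec(f,q,1))
```

```text
t 37.35 pos [0.5523 0.1246 0.2544] rpy deg [ 179.9    1.3 -178.5] q [ 0.57  0.15 -0.21  0.01 -1.19 -2.12] w 0.0876
shift mm [-158.6   -3.8  -42.1]
crate [(0.89, array([0.6842, 0.0652, 0.0476]))]
stout [(0.6, array([0.667 , 0.1121, 0.0744]))]
slim [(0.77, array([0.6685, 0.0578, 0.0691]))]
loaded [(0.83, array([0.6688, 0.1736, 0.0705]))]
plate []
```

Emit:
{"op": "servo_tool", "data": {
  "deltas": [
    [-1,-25,0,-9,0,0,0],
    [-1,-35,-1,-9,0,0,0],
    [-1,-35,-1,-9,0,0,0],
    [-1,-35,-1,-9,0,0,0],
    [-1,-28,0,-9,0,0,0],
    [-1,0,0,0,0,0,0],
    [-1,0,0,0,0,0,0]
  ]
}}

```text
t: 38.23
eef_pos: [0.707, 0.1243, 0.2991]
ee_rot: [-3.14, 0.02, -3.117]
force: [-0.7, -0.9, -0.1]
width: 0.0879
gripper_force: 0.0
```

Run:
```python
from look import *
f=grab("wrist","w11"); np.save("w11.npy",f,allow_pickle=True)
P=proj(f,[[.626,.04,.055],[.69,.04,.055],[.626,.21,.055],[.69,.21,.055],[.715,.1266,.046]]); print(P.round(0).tolist())
m=masks(f); 
x=np.array([.656,.1266]); lo,hi=P[:,1].min(),P[:,1].max()
m["dark"][275:]=False
# profile through the crate's back (-x) edge: dark/bright transition per column -> x at z=.055
E_=[]
g=cv2.cvtColor(f["color"],cv2.COLOR_RGB2GRAY).astype(float)
for yy in np.arange(.055,.205,.015):
    xs=np.arange(.60,.65,.0005); q=proj(f,np.c_[xs,0*xs+yy,0*xs+.055]).astype(np.float32)
    v=cv2.remap(g.astype(np.float32),q[:,:1].copy(),q[:,1:].copy(),cv2.INTER_LINEAR)[:,0]; i=np.argmin(np.diff(cv2.GaussianBlur(v[:,None],(1,5),0)[:,0])); E_.append((round(yy,3),round(xs[i],4)))
print(E_); a=np.polyfit(*np.array(E_).T,1); print("back edge yaw",-np.degrees(np.arctan(a[0])),"x at mid",np.polyval(a,.126))
R_=R.from_euler('z',np.radians(1.5)); mid=np.polyval(a,.126)+.034
v=[mid,.1255,np.radians(1.5)]; c=cells(v)
for k,q in (("slim","narrow"),("stout","wide"),("stout","full")): print(q,c[q].round(4),upright(k,f,c[q][:2]))
```

```text
[[238.0, 111.0], [240.0, 177.0], [412.0, 116.0], [406.0, 181.0], [324.0, 202.0]]
[(np.float64(0.055), np.float64(0.624)), (np.float64(0.07), np.float64(0.644)), (np.float64(0.085), np.float64(0.623)), (np.float64(0.1), np.float64(0.6225)), (np.float64(0.115), np.float64(0.6225)), (np.float64(0.13), np.float64(0.622)), (np.float64(0.145), np.float64(0.6215)), (np.float64(0.16), np.float64(0.621)), (np.float64(0.175), np.float64(0.6205)), (np.float64(0.19), np.float64(0.6205))]
back edge yaw 4.838351536580878 x at mid 0.6238537373737373
narrow [0.6595 0.0635 0.004 ] (array([ 0.655 ,  0.0635, -1.0704, -0.5656]), np.float64(0.129))
wide [0.658  0.1195 0.004 ] (array([ 0.6558,  0.1223,  0.4729, -0.3205]), np.float64(0.783))
full [0.6564 0.1815 0.004 ] (array([ 0.657 ,  0.1848,  0.4925, -0.8266]), np.float64(0.164))
```

```bash
python3 -c "
from station import arm; print(arm.job_done())"
```

```text
the job is handed in; nothing more can be done
None
```

The job is handed in at about 38 s of the 67 s allowed: both fittings stand upright in their cells and the crate is home, its back edge within about 1 mm of where a pressed-in plate puts it, though the plate itself was not seen; I viewed 12 pictures, two over the limit of 10.

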